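# Load cover plates into the double-latched parts dryer

### The arm

A 6-joint arm with a two-finger parallel gripper is mounted at the origin on the work surface. World frame = base frame: x ahead of the robot, y to its left, z up, the work surface at z = 0. Lengths are in m, angles in rad, forces in N, time in s.
With the tool pointing down it reaches from about 0.35 to 0.975 m from the base axis. Payload 4.9 kg.
Tool frame: the origin (TCP) lies at the very end of the fingers, on their centre line; the grasp point (between the pads) lies 19 mm behind it; z points along the fingers, y is the line along which they close (so a half turn about z gives the same grasp; the last joint's range is limited). The gripper opens to 85 mm and grips with 20 to 120 N. Pads are 22 mm wide; open, the fingers measure 114 mm over their backs; the gripper's body (76 mm by 85 mm) begins 54 mm behind the grasp point. The pads swing forward as they close: fully open they stand 13 mm farther back than shut.
Start: joints at [1.168, 0.053, 1.613, -0, 1.476, -0.119], TCP at [0.175, 0.6, 0.231] pointing down, gripper open.
Joint ranges: [-3.01, 3.01], [-1.01, 2.22], [0.06, 2.58], [-1.02, 4.17], [0.09, 2.62], [-3.14, 3.14]. Speed limits (rad/s): [2.57, 2.57, 3.14, 3.14, 3.14, 3.14].

### API

Orientations are given as a rotation vector (axis times angle).
In Python, from station import ctrl, imaging gives the robot as it stands.
- The arm moves only by the tool play_rows, never from a script. Its argument "series" is a list of rows, each a list of 3 entries, a list of its own where there are three numbers: the opening, from 0 (shut) to 1 (fully open), then the shift along the tool's x, y, z each as a share of 0.05 m, from -1 to 1, then the turn, a rotation vector about the tool's x, y, z each as a share of 8 degrees, from -1 to 1. In form: [[grip, [dx, dy, dz], [ax, ay, az]], ...]. A call has 1 to 8 rows; each row shifts and turns the commanded pose from where the row before left it, along the tool's axes as they then stand; what a row does not reach is not made up. A row lasts 1/8 s, in which the tool goes at most 62.5 mm and 10.7 degrees, less where a joint would pass 70% of its speed; a pose out of reach is approached as far as the arm can. A call with a number of a shift or a turn outside -1 to 1 is refused whole. A call with a gripper value outside its range is refused whole. The fingers move at their own pace and stop on an object; "force" is the grip in N (left out, the last holds). Time passes only in rows, so rows that do not move let the fingers close. It gives the time, the measured TCP pose, the force, the opening and the grip force at its end, in the units of the state.
- ctrl.get_obs(): the state, without advancing time (a new reading comes with each control period).
- imaging.get_image(name): name is "scene" or "top" or "wrist"; returns a dict with "color" (420x560x3 uint8, blue, green, red), "fx", "fy", "cx", "cy" (pixels), "extrinsics" (4x4, takes a point from world to camera coordinates); the wrist camera has in their place "hand_eye" (4x4, takes a point from camera to tool coordinates, whose origin is the TCP and whose axes are the flange's). Camera axes: x right, y down, z forward; pixel columns grow to the right and rows downward; lengths in m; the calibration is good to about 2 mm. The wrist camera is an equidistant fisheye: a pixel r from the principal point sees the ray r / f radians off the axis. A picture is of the moment at which its call begins: read the wrist's pose just before it. There is no depth.
- ctrl.finish_job(): hands the job in; it is judged then, once.
The state is a dict: "t": time; "q": joint angles; "dq": joint speeds; "effort": joint torques, N m; "tool_pos": TCP position; "tool_rot": TCP orientation; "contact_force": force on the tool from outside, world axes, zero at the start; "wrist_torque": the same for the moment, N m; "opening": finger opening in m; "grip_force": force on a finger pad.
Only numpy, scipy, OpenCV 4.12 (cv2) and the standard library are available. Lean on these libraries where they do the work, as an engineer would, in place of code of your own. Each camera call takes 0.05 s, during which the arm holds its last target. There are 200 camera calls.

### The job

Load the parts dryer: swing its latch fully aside, lift the hood slightly until it stops, push the hidden catch all the way over to free it, and raise the hood right up. Move every cover plate from the draining rack into the dryer with the spatula lifter only (the robot must not touch the plates), each lying flat across the pair of rails of a bay of its own, about in the middle. With all of them in, set the lifter back down on the bench standing level on its blade and foot, shut the hood fully and gently, and swing the latch fully back over it, leaving the other things on the bench alone.

Things in the scene. Friction and masses are not known exactly. Their poses are not given: they have to be found in the camera images.
- dryer: bench-top parts dryer, fixed: grey base 150 (x) x 290 (y) x 50 mm high, origin under its centre at bench level, z up, -x side is the front, facing the robot. Six steel rails along x, 130 mm long, tops 100 mm above the bench, in three bays. A ledge in front, 20 mm high, out to x = -170 mm, carries latch and catch. When shut, an aluminium hood covers the rails (143 mm high, front at x = -90 mm)
- dryer_bay0 (a point): middle of dryer bay 0 (y = -100 mm in the dryer's frame), at rail-top height; axes as the dryer's. Each bay is a pair of rails 5 mm thick, clear gap 55 mm between them, open at both ends and empty down to the deck, 50 mm below the rail tops
- dryer_bay1 (a point): middle of dryer bay 1 (y = 0), at rail-top height
- dryer_bay2 (a point): middle of dryer bay 2 (y = +100 mm), at rail-top height
- hood (a joint): angle of the hood about its hinge at the back: 0 shut, 1.6 rad (stop) fully open, standing up behind the rails (its sides then start 60 mm behind the bays' middles: bring plates in from the front). Stiff hinge: stays where it is left, takes 4 to 8 N at the handle. Under the shut latch it cannot lift; with the latch off it lifts only about 0.12 rad, until its lip meets the hidden catch
- hood_axis (a point): point on the hood's hinge axis (the axis runs along the dryer's y, 78 mm behind the dryer's centre, 52 mm above the bench)
- hood_handle (a point): centre of the hood's handle: a black round bar along the dryer's y, 12 mm thick, 90 mm long, its axis 42 mm in front of the hood's front face; when shut it is 125 mm above the bench, 210 mm in front of the hinge axis and 73 mm above it; can be pinched from above all the way to fully open
- latch (a joint): primary latch: flat steel plate 60 mm wide reaching 105 mm from a vertical pivot, 64 to 71 mm above the bench: 0 shut (points to the dryer's -y, over a stop on the hood's front and covering the catch), 1.57 rad released (points to the dryer's -x); releases clockwise seen from above, moves easily, stays where it is left
- latch_pivot (a point): pivot axis of the latch (vertical)
- latch_knob (a point): grip point of the black round knob on the latch's free end, 16 mm diameter, from 71 to 101 mm above the bench, 85 mm from the pivot; can be pinched from above
- catch (a joint): hidden secondary catch, slides to the dryer's +y: 0 engaged, 0.030 m freed (stop). Blocked while the hood is right down; slides once the hood has been lifted till it stops (about 0.12 rad; from 0.09 also works). Takes about 1.5 N, stays where it is pushed. Part-pushed it fouls the hood. It need not be put back: pushed fully, the hood shuts past it
- catch_tab (a point): point on the catch's upright tab, 50 mm above the bench: steel, 16 (x) x 14 (y) mm, from 20 to 62 mm above the bench, on the ledge 60 mm ahead of the hood's front face, under the latch plate until that is swung away; push on its -y side
- rack: draining rack, fixed to the bench: dark base 160 (x) x 290 (y) x 8 mm with the same six rails in three bays as the dryer (tops 100 mm above the bench, clear below down to 8 mm); origin under its centre, -x side towards the robot; bays at y = -100, 0 and +100 mm, each plate starts near the middle of one
- lifter_grip (a point): centre of the lifter's wooden handle, a U-shaped steel spatula standing on blade and rear foot, blade to its +x. Handle 76 mm long (x), 18 wide, 22 high, centre 75 mm above the blade's underside. Blade 36 mm wide, 4 thick, from 33 to 133 mm ahead of this point (upright neck 31 to 36 mm ahead); crossbar foot 64 mm wide, 30 to 42 mm behind, as low as the blade. 0.16 kg
- plate0_centre (a point): centre of a round aluminium cover plate, 90 mm diameter, 4 mm thick, with bolt holes, 0.09 kg, lying flat across a pair of rails; one of two or three, all alike
- plate1_centre (a point): centre of a round aluminium cover plate, 90 mm diameter, 4 mm thick, with bolt holes, 0.09 kg, lying flat across a pair of rails; one of two or three, all alike
- plate2_centre (a point): centre of a round aluminium cover plate, 90 mm diameter, 4 mm thick, with bolt holes, 0.09 kg, lying flat across a pair of rails; one of two or three, all alike
- tub_a: bystander, leave alone: white plastic tub of bolts, 130 x 100 x 45 mm high; origin at the centre of its underside
- tub_b: bystander, leave alone: second white plastic tub of bolts, 130 x 100 x 45 mm high; origin at the centre of its underside
- piston_a: bystander, leave alone: aluminium piston standing on the bench, 64 mm diameter, 50 mm high; origin at the centre of its underside
- spanner: bystander, leave alone: steel spanner lying flat; origin at the centre of its underside
There are look-alikes about, which are no part of the job. What is shaped like the part that bears lifter_grip but red or turquoise is not meant.

How it is judged:
On the way, in this order (a step that is already met when the one before it is completed fails the run):
1. the latch is swung aside, the hood still shut (value of joint latch above 1.3 rad and value of joint hood below 0.05 rad), for 0.2 s.
2. the hood is lifted slightly, the catch still engaged (value of joint hood above 0.07 rad and value of joint catch below 0.01 m), for 0.2 s.
3. the catch is pushed over while the hood is only slightly lifted (value of joint catch above 0.025 m and value of joint hood between 0.05 and 0.3 rad), for 0.2 s.
4. the hood is right up (value of joint hood above 1.35 rad), for 0.2 s.
5. every cover plate lies flat in a dryer bay, the hood still up (x of plate0_centre in the frame of dryer between -0.03 and 0.03 m and z of plate0_centre in the frame of dryer between 0.0975 and 0.107 m and angle between each of plate0_centre, plate1_centre, plate2_centre's own z axis and vertical below 0.06 rad and (y of plate0_centre in the frame of dryer between -0.12 and -0.08 m or y of plate0_centre in the frame of dryer between -0.02 and 0.02 m or y of plate0_centre in the frame of dryer between 0.08 and 0.12 m) and x of plate1_centre in the frame of dryer between -0.03 and 0.03 m and z of plate1_centre in the frame of dryer between 0.0975 and 0.107 m and (y of plate1_centre in the frame of dryer between -0.12 and -0.08 m or y of plate1_centre in the frame of dryer between -0.02 and 0.02 m or y of plate1_centre in the frame of dryer between 0.08 and 0.12 m) and x of plate2_centre in the frame of dryer between -0.03 and 0.03 m and z of plate2_centre in the frame of dryer between 0.0975 and 0.107 m and (y of plate2_centre in the frame of dryer between -0.12 and -0.08 m or y of plate2_centre in the frame of dryer between -0.02 and 0.02 m or y of plate2_centre in the frame of dryer between 0.08 and 0.12 m) and value of joint hood above 1.2 rad), for 0.3 s.
6. the hood is shut, with the lifter back on the bench (value of joint hood below 0.035 rad and height (world z) of lifter_grip between 0.067 and 0.083 m and angle between lifter_grip's own z axis and vertical below 0.12 rad), for 0.2 s.
7. the latch is back over the hood (value of joint latch below 0.2 rad and value of joint hood below 0.035 rad), for 0.2 s.
At the end, for the whole second after the job is handed in: Every plate lies flat (0.06 rad) on the rails of a dryer bay, within 30 mm along and 20 mm across of the bay's middle; hood within 0.035 rad and latch within 0.2 rad of shut; the lifter stands level (0.12 rad) on the bench, handle 67 to 83 mm high (all of step 7 and x of plate0_centre in the frame of dryer between -0.03 and 0.03 m and z of plate0_centre in the frame of dryer between 0.0975 and 0.107 m and angle between each of plate0_centre, plate1_centre, plate2_centre's own z axis and vertical below 0.06 rad and (y of plate0_centre in the frame of dryer between -0.12 and -0.08 m or y of plate0_centre in the frame of dryer between -0.02 and 0.02 m or y of plate0_centre in the frame of dryer between 0.08 and 0.12 m) and x of plate1_centre in the frame of dryer between -0.03 and 0.03 m and z of plate1_centre in the frame of dryer between 0.0975 and 0.107 m and (y of plate1_centre in the frame of dryer between -0.12 and -0.08 m or y of plate1_centre in the frame of dryer between -0.02 and 0.02 m or y of plate1_centre in the frame of dryer between 0.08 and 0.12 m) and x of plate2_centre in the frame of dryer between -0.03 and 0.03 m and z of plate2_centre in the frame of dryer between 0.0975 and 0.107 m and (y of plate2_centre in the frame of dryer between -0.12 and -0.08 m or y of plate2_centre in the frame of dryer between -0.02 and 0.02 m or y of plate2_centre in the frame of dryer between 0.08 and 0.12 m) and height (world z) of lifter_grip between 0.067 and 0.083 m and angle between lifter_grip's own z axis and vertical below 0.12 rad); the robot touches nothing.
It fails at once if the robot touches a cover plate (contact force between any of the fingers, the arm and plate0 above 0.5 N or contact force between any of the fingers, the arm and plate1 above 0.5 N or contact force between any of the fingers, the arm and plate2 above 0.5 N).
It fails at once if the hood is slammed: it swings shut faster than 2 rad/s (velocity of joint hood below -2 rad/s).
It fails at once if a bystander is moved by more than 30 mm (distance of any of tub_a, tub_b, piston_a, spanner from where it was at the start of the episode above 0.03 m).
Of plate0, plate1, plate2 only 2 to 3 are there at a start; the rules pass over those that are not, and their reading is None.
At some moment in a run one of lifter may be knocked a few centimetres aside while the robot is not near it.
It also fails if it takes over 210 s, if anything falls off the work surface, if the arm or the gripper's body presses on something with over 40 N, if the wrist force passes 120 N, or if a joint passes its speed limit or range.

## Working session

There is one attempt and no reset: what is moved stays moved. The work goes in short steps, Python scripts to look and compute and a tool call to move; the robot and the scene stay as the last step left them, time stands still between calls to the robot, and variables do not carry over. Pictures are saved under pics/ and viewed, at most 14 in all, crops included, and the job is handed in when it is done.

Besides the shell and the picture viewer there is one more tool, called in YAML: its name, and indented under it one key for each argument. play_rows: Moves the arm, as the interface text tells. Shift numbers are shares of 0.05 m and turn numbers shares of 8 degrees, none past 1 either way. Its arguments: {"type":"object","properties":{"series":{"type":"array"},"force":{"type":"number"}},"required":["series"]}

```bash
ls; mkdir -p pics; python3 - <<'E'
from station import ctrl, imaging
import cv2,numpy as np
print(ctrl.get_obs())
for n in ("scene","top"):
    d=imaging.get_image(n); cv2.imwrite(f"pics/{n}0.png",d["color"])
    print(n,d["fx"],d["fy"],d["cx"],d["cy"]); print(np.round(d["extrinsics"],4).tolist())
d=imaging.get_image("wrist"); print(d["fx"],d["cx"],d["cy"],np.round(d["hand_eye"],4).tolist()); cv2.imwrite("pics/wrist0.png",d["color"])
E
```

```text
pics
{'t': 0.0, 'q': array([ 1.16796844e+00,  5.33424714e-02,  1.61429627e+00,  1.48943810e-05,
        1.47603934e+00, -1.18945946e-01]), 'dq': array([-1.13557585e-03, -2.14554552e-03,  9.27680153e-04,  9.94288879e-05,
        6.23026819e-04,  1.98132665e-04]), 'effort': array([-2.28907549e-03, -3.93684661e+01, -3.70169806e+01, -3.07630607e-04,
        6.98267191e-03,  2.48333428e-06]), 'tool_pos': array([0.17476541, 0.59940765, 0.2300706 ]), 'tool_rot': array([-0.44434873, -3.10944997,  0.00315838]), 'contact_force': array([-0.3290853 , -0.18346542,  0.16824499]), 'wrist_torque': array([-0.01118694,  0.01128033, -0.03193277]), 'grip_force': 0.0, 'opening': 0.08579186666392816}
scene 465.08219329409735 465.08219329409735 285.2566252992521 211.20712556370952
[[0.557, 0.8304, 0.0112, -0.2675], [0.6835, -0.4507, -0.5742, -0.2499], [-0.4718, 0.3274, -0.8187, 1.9324], [0.0, 0.0, 0.0, 1.0]]
top 418.6034647684734 418.6034647684734 282.1505838859383 213.69284444772566
[[0.0184, -0.9997, 0.0186, -0.0155], [-0.9969, -0.0198, -0.0767, 0.4625], [0.077, -0.0171, -0.9969, 1.4333], [0.0, 0.0, 0.0, 1.0]]
325.19226210127806 282.63849420055675 207.88351692917215 [[-0.0004, -0.9604, -0.2786, 0.0703], [1.0, -0.0006, 0.0006, -0.0009], [-0.0007, -0.2786, 0.9604, -0.1411], [0.0, 0.0, 0.0, 1.0]]
```

View pics/top0.png

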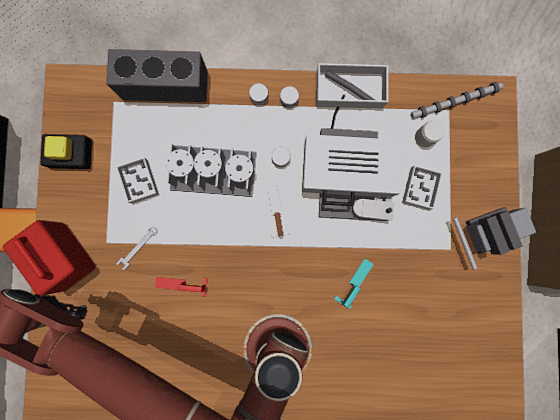

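View pics/scene0.png

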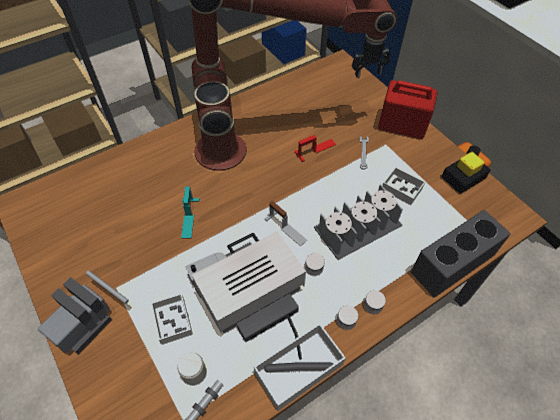

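Candidates for the lifter in top: wooden handle with a steel blade at (278,220), which fits the description; red look-alike at (181,285); turquoise look-alike at (355,283). Three plates are in the rack at (180,162), (207,162) and (239,168). The dryer is at (350,165), its handle and latch near (360,205).

```bash
cat > h.py <<'E'
from station import ctrl, imaging
import cv2,numpy as np
from scipy.spatial.transform import Rotation as R
def obs(): return ctrl.get_obs()
def tool():
    o=obs(); T=np.eye(4); T[:3,:3]=R.from_rotvec(o["tool_rot"]).as_matrix(); T[:3,3]=o["tool_pos"]; return T
def grab(n,fn=None):
    T=tool(); d=imaging.get_image(n)
    d["W"]=T@d["hand_eye"] if n=="wrist" else np.linalg.inv(d["extrinsics"])  # cam->world
    d["n"]=n
    if fn: cv2.imwrite("pics/"+fn,d["color"]); np.savez("pics/"+fn+".npz",**{k:d[k] for k in("W","fx","fy","cx","cy","n","color")})
    return d
def load(fn):
    z=np.load("pics/"+fn+".npz"); return {k:(z[k].item() if z[k].ndim==0 else z[k]) for k in z}
def px2w(d,u,v,z):
    x=(u-d["cx"])/d["fx"]; y=(v-d["cy"])/d["fy"]
    if d["n"]=="wrist":
        r=np.hypot(x,y); s=np.sin(r)/r if r>1e-9 else 1; ray=np.array([x*s,y*s,np.cos(r)])
    else: ray=np.array([x,y,1.])
    ray=d["W"][:3,:3]@ray; o=d["W"][:3,3]
    return o+ray*(z-o[2])/ray[2]
def w2px(d,P):
    p=(np.linalg.inv(d["W"])@np.c_[np.atleast_2d(P),np.ones(len(np.atleast_2d(P)))].T)[:3].T
    if d["n"]=="wrist":
        r=np.hypot(p[:,0],p[:,1]); th=np.arctan2(r,p[:,2]); k=th/np.maximum(r,1e-9)
        return np.c_[d["cx"]+d["fx"]*k*p[:,0],d["cy"]+d["fy"]*k*p[:,1]]
    return np.c_[d["cx"]+d["fx"]*p[:,0]/p[:,2],d["cy"]+d["fy"]*p[:,1]/p[:,2]]
def down(yaw):  # tool z down, tool x at heading yaw
    c,s=np.cos(yaw),np.sin(yaw); return np.array([[c,s,0],[s,-c,0],[0,0,-1.]])
def go(pos,Rm,T=None):
    """print the tool-frame shift in shares of 0.05 and turn in shares of 8 deg (total)"""
    T=tool() if T is None else T
    d=T[:3,:3].T@(np.array(pos)-T[:3,3])/0.05; a=np.degrees(R.from_matrix(T[:3,:3].T@Rm).as_rotvec())/8
    print("shift",np.round(d,2),"turn",np.round(a,2),"rows>=",int(np.ceil(max(abs(d).max(),abs(a).max()))))
def row(lst,g):  # axes-down helper
    pass
E
python3 - <<'E'
from h import *
d=grab("top","t1.png")
for n,u,v,z in [("lifter handle",279,226,.075),("blade tip",272,188,.0),("p0",180,162,.104),("p1",207,162,.104),("p2",239,168,.104),("knob",386,210,.1),("hoodhandle",337,212,.125)]: print(n,np.round(px2w(d,u,v,z),3))
c=d["color"][150:245,250:440]; cv2.imwrite("pics/c1.png",cv2.resize(c,None,fx=4,fy=4,interpolation=2))
T=tool();print(np.round(T,3))
E
```

```text
lifter handle [0.417 0.004 0.075]
blade tip [0.554 0.031 0.   ]
p0 [0.619 0.333 0.104]
p1 [0.621 0.245 0.104]
p2 [0.604 0.139 0.104]
knob [ 0.475 -0.346  0.1  ]
hoodhandle [ 0.463 -0.181  0.125]
[[-0.96   0.28  -0.001  0.175]
 [ 0.28   0.96  -0.001  0.6  ]
 [ 0.    -0.001 -1.     0.231]
 [ 0.     0.     0.     1.   ]]
```

View pics/c1.png

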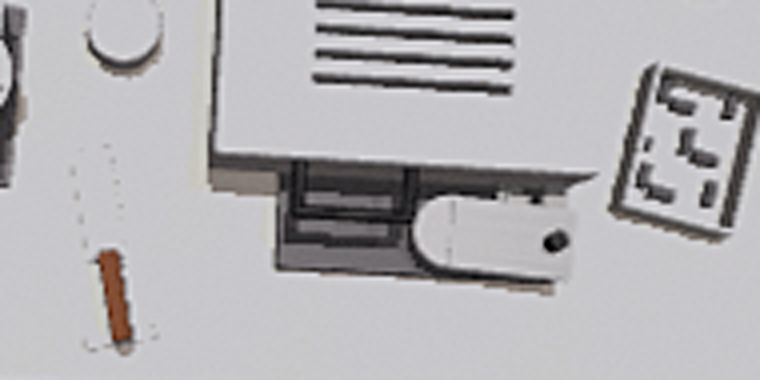

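The crop confirms the wooden lifter with its blade towards +x. The hood handle is at crop (297-415,217), the latch knob at (556,240). Now I'll move the wrist camera in for a closer measurement.

play_rows:
  series:
    - [1,[0,0,-1],[0,0,-1]]
    - [1,[0,0,-1],[0,0,-1]]
    - [1,[-0.75,-1,-0.4],[0,0,0]]
    - [1,[-0.75,-1,-0.4],[0,0,0]]
    - [1,[-0.75,-1,-0.4],[0,0,0]]
    - [1,[-0.75,-1,-0.4],[0,0,0]]
    - [1,[-0.75,-1,-0.4],[0,0,0]]
    - [1,[-0.75,-1,-0.4],[0,0,0]]

```text
t: 1.2
tool_pos: [0.3887, 0.3116, 0.4461]
tool_rot: [0.007, 3.141, 0.0]
contact_force: [0.6, 0.5, -0.5]
opening: 0.0855
grip_force: 0.0
```

play_rows:
  series:
    - [1,[0,0,0],[0,0,0]]
    - [1,[0,0,0],[0,0,0]]

```text
t: 1.45
tool_pos: [0.3879, 0.3134, 0.4452]
tool_rot: [-0.008, -3.141, -0.0]
contact_force: [-0.1, 0.3, -0.6]
opening: 0.0856
grip_force: 0.0
```

```bash
python3 - <<'E'
from h import *
d=grab("wrist","w1.png"); print(np.round(tool(),3).tolist(),obs()["q"].round(2))
cv2.imwrite("pics/w1b.png",cv2.resize(d["color"],(800,600),interpolation=2))
E
```

```text
[[-1.0, 0.004, -0.001, 0.387], [0.004, 1.0, -0.0, 0.314], [0.001, -0.0, -1.0, 0.445], [0.0, 0.0, 0.0, 1.0]] [ 0.53 -0.28  1.57  0.    1.85 -1.04]
```

play_rows:
  series:
    - [1,[-0.2,-1,0],[0,0,0]]
    - [1,[-0.2,-1,0],[0,0,0]]
    - [1,[-0.2,-1,0],[0,0,0]]
    - [1,[-0.2,-1,0],[0,0,0]]
    - [1,[0,-1,0],[0,0,0]]
    - [1,[0,-1,0],[0,0,0]]
    - [1,[0,-1,0],[0,0,0]]
    - [1,[0,-1,0],[0,0,0]]

```text
t: 2.5
tool_pos: [0.4262, -0.0869, 0.4448]
tool_rot: [-0.002, -3.141, -0.001]
contact_force: [0.9, 0.3, 0.1]
opening: 0.0852
grip_force: 0.0
```

play_rows:
  series:
    - [1,[0,-1,0],[0,0,0]]
    - [1,[0,-1,0],[0,0,0]]
    - [1,[0,-1,0],[0,0,0]]
    - [1,[0,0,0],[0,0,0]]
    - [1,[0,0,0],[0,0,0]]

```text
t: 3.12
tool_pos: [0.426, -0.2356, 0.4449]
tool_rot: [-0.004, -3.141, -0.002]
contact_force: [0.5, -0.3, 0.7]
opening: 0.0853
grip_force: 0.0
```

```bash
python3 - <<'E'
from h import *
d=grab("wrist","w2.png"); print(np.round(tool(),3).tolist(),obs()["q"].round(2))
cv2.imwrite("pics/w2b.png",cv2.resize(d["color"],(800,600),interpolation=2))
E
```

```text
[[-1.0, 0.002, -0.0, 0.426], [0.002, 1.0, 0.001, -0.235], [0.0, 0.001, -1.0, 0.445], [0.0, 0.0, 0.0, 1.0]] [-0.66 -0.31  1.6   0.    1.86 -2.23]
```

View pics/w1b.png

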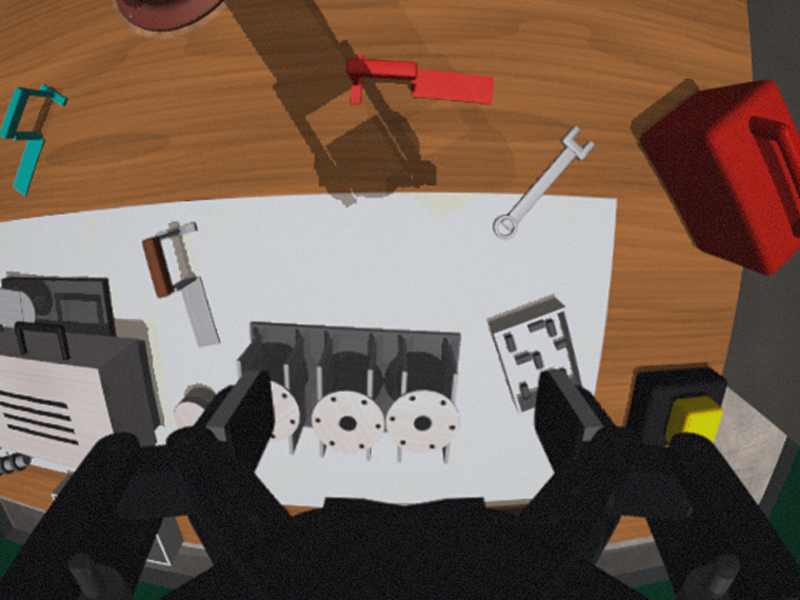

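View pics/w2b.png

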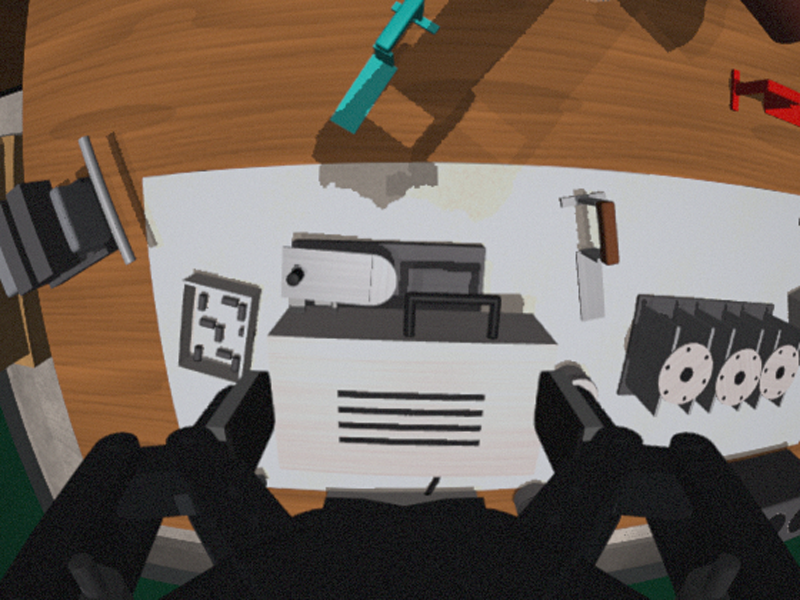

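w1b shows the plate tops at (287,408), (348,423), (423,423), with the lifter handle at (157,267) and blade tip at (210,345). w2b shows the latch knob at (295,270), the handle bar at (405-499,297), the hood's top front edge from (270,338) to (557,343), and the ledge's front edge from (291,240) to (485,245).

```bash
python3 - <<'E'
from h import *
k=560/800
d=load("w2.png")
for n,u,v,z in [("fl",270,338,.143),("fr",557,343,.143),("bl",282,470,.143),("br",537,473,.143),("h1",405,297,.125),("h2",499,298,.125),("knobtop",294,268,.101),("ledge l",292,240,.02),("ledge r",485,246,.02),("latch tl",284,248,.071),("latch bl",282,302,.071),("latch end r",397,278,.071),("lift foot",581,197,.01),("handle a",605,203,.086),("handle b",613,262,.086),("blade tip l",581,319,.004),("tip r",604,317,.004),("root l",577,250,.004)]:
    print(n,np.round(px2w(d,u*k,v*k,z),4))
d=load("w1.png")
print()
for n,u,v,z in [("pA",348,423,.104),("pB",423,423,.104),("rack fl",250,322,.1),("rack fr",460,332,.1),("tip l",195,346,.004),("tip r",219,343,.004),("root r",203,276,.004),("root l",183,279,.004),("hand a",150,238,.086),("hand b",164,296,.086)]:
    print(n,np.round(px2w(d,u*k,v*k,z),4))
E
```

```text
fl [ 0.5282 -0.3769  0.143 ]
fr [ 0.5355 -0.0728  0.143 ]
bl [ 0.7006 -0.3837  0.143 ]
br [ 0.708  -0.0742  0.143 ]
h1 [ 0.489  -0.2348  0.125 ]
h2 [ 0.4904 -0.1362  0.125 ]
knobtop [ 0.4627 -0.3555  0.101 ]
ledge l [ 0.4445 -0.3759  0.02  ]
ledge r [ 0.4535 -0.1345  0.02  ]
latch tl [ 0.4456 -0.3734  0.071 ]
latch bl [ 0.5103 -0.3803  0.071 ]
latch end r [ 0.482  -0.2437  0.071 ]
lift foot [ 0.3882 -0.006   0.01  ]
handle a [ 0.3892 -0.0057  0.086 ]
handle b [0.4582 0.0108 0.086 ]
blade tip l [0.5568 0.011  0.004 ]
tip r [0.5544 0.0468 0.004 ]
root l [ 0.4596 -0.0048  0.004 ]

pA [0.6156 0.2439 0.104 ]
pB [0.6154 0.3347 0.104 ]
rack fl [0.4872 0.1352 0.1   ]
rack fr [0.4995 0.3752 0.1   ]
tip l [0.5585 0.0085 0.004 ]
tip r [0.5528 0.0485 0.004 ]
root r [0.4544 0.0366 0.004 ]
root l [0.4581 0.0043 0.004 ]
hand a [0.3865 0.0069 0.086 ]
hand b [0.4594 0.0172 0.086 ]
```

play_rows:
  series:
    - [1,[-0.25,-0.6,1],[0,0,0]]
    - [1,[-0.25,-0.6,1],[0,0,0]]
    - [1,[-0.25,-0.6,1],[0,0,0]]
    - [1,[-0.25,-0.6,1],[0,0,0]]
    - [1,[0,0,1],[0,0,0]]
    - [1,[0,0,0],[0,0,0]]
    - [1,[0,0,0],[0,0,0]]

```text
t: 4.05
tool_pos: [0.4763, -0.3568, 0.1982]
tool_rot: [0.004, 3.139, -0.004]
contact_force: [0.7, -0.2, 0.1]
opening: 0.0852
grip_force: 0.0
```

```bash
python3 - <<'E'
from h import *
d=grab("wrist","w3.png"); print(np.round(tool(),4).tolist())
cv2.imwrite("pics/w3b.png",d["color"])
for z in (.101,.071): print(w2px(d,[.475,-.355,z]))
d2=load("w2.png"); print(px2w(d2,293*.7,279*.7,.101))
E
```

```text
[[-1.0, 0.003, 0.0039, 0.4766], [0.003, 1.0, -0.0037, -0.3573], [-0.0039, -0.0037, -1.0, 0.1993], [0.0, 0.0, 0.0, 1.0]]
[[286.37466164 207.70876493]]
[[286.03594644 197.82512918]]
[ 0.47498742 -0.35737062  0.101     ]
```

View pics/w3b.png

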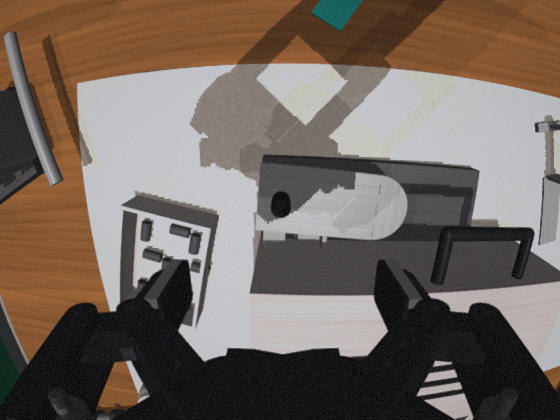

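The view shows the knob top at (281,208), so its y is about -0.359, with the tub well left of it. I'll descend, pinch and swing the latch.

play_rows:
  series:
    - [1,[0.03,-0.05,0.8],[0,0,0]]
    - [1,[0,0,0.8],[0,0,0]]
    - [1,[0,0,0.8],[0,0,0]]
    - [0.1,[0,0,0],[0,0,0]]
    - [0.1,[0,0,0],[0,0,0]]
    - [0.1,[0,0,0],[0,0,0]]
    - [0.1,[0,0,0],[0,0,0]]
  force: 25

```text
t: 4.97
tool_pos: [0.4748, -0.3588, 0.0781]
tool_rot: [0.008, 3.139, 0.004]
contact_force: [-0.7, 5.7, 14.2]
opening: 0.0147
grip_force: 24.3
```

```bash
python3 - <<'E'
from h import *
p=obs(); print(p["tool_pos"],p["opening"],p["grip_force"],p["contact_force"])
# arc rows: pivot, tool yaw pi
k=p["tool_pos"][:2]; piv=np.array([k[0]+.002,k[1]+.085])
a0=np.arctan2(*(k-piv)[::-1]); pts=[piv+.085*np.array([np.cos(a),np.sin(a)]) for a in a0-np.linspace(0,1.6,17)]
D=np.diff(pts,axis=0)/.05; print(np.round(np.c_[-D[:,0],D[:,1]],2).tolist())
E
```

```text
[ 0.47476469 -0.35880318  0.07814919] 0.01473488797954938 24.346364736557007 [-0.67809663  5.69308636 14.18160143]
[[0.17, 0.01], [0.17, 0.03], [0.16, 0.05], [0.16, 0.06], [0.15, 0.08], [0.14, 0.09], [0.13, 0.11], [0.12, 0.12], [0.11, 0.13], [0.1, 0.14], [0.08, 0.15], [0.07, 0.16], [0.05, 0.16], [0.03, 0.17], [0.02, 0.17], [-0.0, 0.17]]
```

play_rows:
  series:
    - [0.1,[0,0,-0.06],[0,0,0]]
    - [0.1,[0.34,0.04,0],[0,0,0]]
    - [0.1,[0.32,0.11,0],[0,0,0]]
    - [0.1,[0.29,0.17,0],[0,0,0]]
    - [0.1,[0.25,0.23,0],[0,0,0]]
    - [0.1,[0.21,0.27,0],[0,0,0]]
    - [0.1,[0.15,0.31,0],[0,0,0]]
    - [0.1,[0.08,0.33,0],[0,0,0]]

```text
t: 5.98
tool_pos: [0.389, -0.2872, 0.0785]
tool_rot: [-0.007, -3.135, 0.005]
contact_force: [-10.5, -5.1, -0.1]
opening: 0.0145
grip_force: 24.5
```

play_rows:
  series:
    - [0.1,[0.02,0.34,0],[0,0,0]]
    - [0.1,[0,0.08,0],[0,0,0]]
    - [0.1,[0,0,0],[0,0,0]]

```text
t: 6.35
tool_pos: [0.3866, -0.2702, 0.0788]
tool_rot: [-0.006, -3.132, 0.02]
contact_force: [-16.2, -19.0, -4.7]
opening: 0.0135
grip_force: 25.8
```

play_rows:
  series:
    - [0.4,[0,0,0],[0,0,0]]
    - [0.4,[0,0,-0.3],[0,0,0]]
    - [0.4,[0,0,-0.8],[0,0,0]]
    - [0.4,[0,0,-0.9],[0,0,0.25]]
    - [0.4,[0,0,0],[0,0,1]]
    - [0.4,[0,0,0],[0,0,1]]
    - [0.4,[0,0,0],[0,0,1]]
    - [0.4,[0,0,0],[0,0,1]]

```text
t: 7.35
tool_pos: [0.3915, -0.2652, 0.1805]
tool_rot: [0.93, 2.998, -0.001]
contact_force: [-0.2, -0.2, 0.4]
opening: 0.0341
grip_force: 0.0
```

play_rows:
  series:
    - [0.4,[0,0,0],[0,0,1]]
    - [0.4,[0,0,0],[0,0,1]]
    - [0.4,[0,0,0],[0,0,1]]
    - [0.4,[0,0,0],[0,0,1]]
    - [0.4,[0,0,0],[0,0,1]]
    - [0.4,[0,0,0],[0,0,1]]
    - [0.4,[0,0,0],[0,0,1]]
    - [0.4,[0,0,0],[0,0,0]]

```text
t: 8.35
tool_pos: [0.3915, -0.2653, 0.1802]
tool_rot: [2.222, 2.217, 0.0]
contact_force: [-0.1, 0.5, 0.2]
opening: 0.0342
grip_force: 0.0
```

```bash
python3 - <<'E'
from h import *
d=grab("wrist","w4.png"); print(np.round(tool(),4).tolist(),obs()["opening"])
go([.490,-.187,.17],down(np.pi/2-.02))
d=grab("top","t2.png"); cv2.imwrite("pics/t2c.png",cv2.resize(d["color"][150:245,150:440],None,fx=2.7,fy=2.7,interpolation=2))
E
```

```text
[[0.0016, 1.0, 0.0015, 0.3914], [1.0, -0.0016, -0.0012, -0.2653], [-0.0012, 0.0015, -1.0, 0.1799], [0.0, 0.0, 0.0, 1.0]] 0.03431265409479264
shift [1.57 1.97 0.2 ] turn [0.01 0.01 0.13] rows>= 2
```

View pics/w4.png

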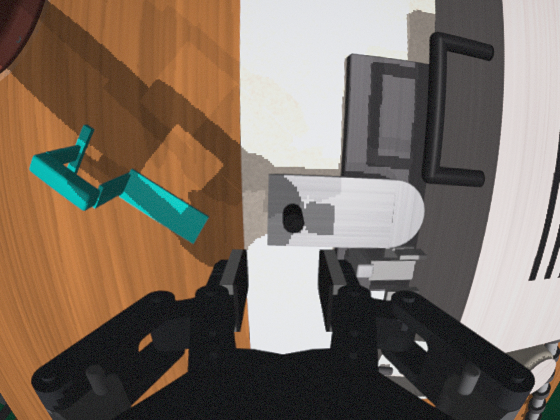

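The latch now points to -x. The handle bar runs from (437,38) to (433,178), and the catch is near (390,268).

```bash
python3 - <<'E'
from h import *
d=load("w4.png")
for n,u,v,z in [("h1",437,38,.125),("h2",433,178,.125),("tab a",360,272,.062),("tab b",412,268,.062),("latch tip",268,212,.071),("latch pivot end",424,210,.071)]: print(n,np.round(px2w(d,u,v,z),4))
c=d["color"][235:310,330:440]; cv2.imwrite("pics/w4c.png",cv2.resize(c,None,fx=6,fy=6,interpolation=2))
E
```

```text
h1 [ 0.4912 -0.1392  0.125 ]
h2 [ 0.4913 -0.2322  0.125 ]
tab a [ 0.4623 -0.3319  0.062 ]
tab b [ 0.5137 -0.3302  0.062 ]
latch tip [ 0.3801 -0.2716  0.071 ]
latch pivot end [ 0.5132 -0.2704  0.071 ]
```

View pics/w4c.png

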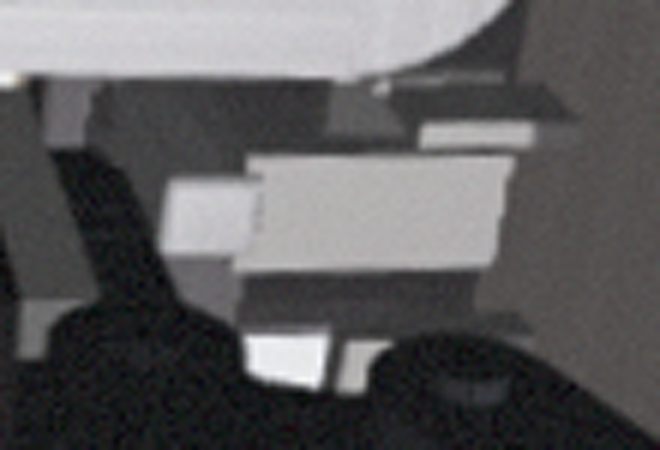

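play_rows:
  series:
    - [0.4,[0.5,0.66,0.05],[0,0,0.13]]
    - [0.4,[0.5,0.66,0.05],[0,0,0]]
    - [0.4,[0.5,0.65,0.05],[0,0,0]]
    - [0.4,[0,0,0],[0,0,0]]

```text
t: 8.95
tool_pos: [0.492, -0.1904, 0.1713]
tool_rot: [-2.241, -2.202, -0.0]
contact_force: [0.2, -0.9, 0.0]
opening: 0.0339
grip_force: 0.0
```

play_rows:
  series:
    - [0.4,[0,-0.02,0.64],[0,0,0]]
    - [0.4,[0,0,0.64],[0,0,0]]
    - [0.05,[0,0,0],[0,0,0]]
    - [0.05,[0,0,0],[0,0,0]]
    - [0.05,[0,0,0],[0,0,0]]
  force: 40

```text
t: 9.57
tool_pos: [0.4907, -0.1917, 0.1075]
tool_rot: [2.245, 2.194, 0.006]
contact_force: [6.2, 0.9, -10.0]
opening: 0.0109
grip_force: 38.8
```

```bash
python3 - <<'E'
from h import *
p=obs(); print(p["tool_pos"],p["opening"],p["grip_force"],p["contact_force"])
r=np.hypot(.21,.073);a=np.arctan2(.073,.21)
th=np.r_[0,.03,.06,.09,.12,np.arange(.2,1.7,.1)]
P=np.c_[-r*np.cos(a+th),r*np.sin(a+th)]; D=np.diff(P,axis=0)/.05
for t,e in zip(th[1:],D): print(round(t,2),"y",round(e[0],2),"z",round(-e[1],2))
E
```

```text
[ 0.49073879 -0.19168307  0.10751209] 0.010853808013031421 38.84671211242676 [  6.23656597   0.86703926 -10.00229883]
0.03 y 0.05 z -0.13
0.06 y 0.05 z -0.12
0.09 y 0.05 z -0.12
0.12 y 0.06 z -0.12
0.2 y 0.17 z -0.31
0.3 y 0.25 z -0.37
0.4 y 0.28 z -0.34
0.5 y 0.31 z -0.31
0.6 y 0.34 z -0.28
0.7 y 0.37 z -0.25
0.8 y 0.39 z -0.21
0.9 y 0.41 z -0.17
1.0 y 0.43 z -0.13
1.1 y 0.44 z -0.08
1.2 y 0.44 z -0.04
1.3 y 0.44 z 0.01
1.4 y 0.44 z 0.05
1.5 y 0.43 z 0.09
1.6 y 0.42 z 0.14
```

play_rows:
  series:
    - [0.05,[0,0.05,-0.13],[0,0,0]]
    - [0.05,[0,0.05,-0.12],[0,0,0]]
    - [0.05,[0,0.05,-0.12],[0,0,0]]
    - [0.05,[0,0.05,-0.1],[0,0,0]]
    - [0.05,[0,0,0],[0,0,0]]
    - [0.05,[0,0,0],[0,0,0]]

```text
t: 10.32
tool_pos: [0.4997, -0.192, 0.1298]
tool_rot: [2.246, 2.195, 0.003]
contact_force: [6.3, -0.9, -13.2]
opening: 0.0105
grip_force: 40.1
```

play_rows:
  series:
    - [0.05,[0,0.02,-0.06],[0,0,0]]
    - [0.05,[0,0,0],[0,0,0]]
    - [0.05,[0,0,0],[0,0,0]]

```text
t: 10.7
tool_pos: [0.4998, -0.1919, 0.1301]
tool_rot: [-2.246, -2.195, -0.001]
contact_force: [9.1, -3.9, -23.6]
opening: 0.011
grip_force: 39.3
```

The hood is at its stop. I'll release it and push the catch.

play_rows:
  series:
    - [0.4,[0,0,0],[0,0,0]]
    - [0.4,[0,0,0],[0,0,0]]
    - [0.4,[0,0,-0.9],[0,0,0]]
    - [0.2,[-0.6,-0.1,-0.2],[0,0,0]]
    - [0,[-0.8,-0.2,0],[0,0,0]]
    - [0,[-0.8,-0.2,0],[0,0,0]]
    - [0,[-0.8,-0.2,0],[0,0,0]]
    - [0,[-0.66,-0.07,0],[0,0,0]]

```text
t: 11.7
tool_pos: [0.4578, -0.3764, 0.191]
tool_rot: [2.245, 2.193, -0.0]
contact_force: [0.7, -0.1, 0.1]
opening: -0.0
grip_force: 0.0
```

play_rows:
  series:
    - [0,[0,0,0],[0,0,0]]
    - [0,[0,0,0],[0,0,0]]

```text
t: 11.95
tool_pos: [0.4583, -0.3741, 0.1898]
tool_rot: [2.246, 2.195, 0.0]
contact_force: [0.4, 0.4, -0.1]
opening: 0.0003
grip_force: 0.0
```

```bash
python3 - <<'E'
from h import *
d=grab("wrist","w5.png"); print(np.round(tool(),4).tolist(),obs()["opening"])
go([.458,-.375,.04],down(np.pi/2-.02))
E
```

```text
[[0.0219, 0.9998, 0.0008, 0.4583], [0.9998, -0.0219, -0.0005, -0.3736], [-0.0005, 0.0008, -1.0, 0.1895], [0.0, 0.0, 0.0, 1.0]] -0.000265528475719999
shift [-0.03 -0.01  2.99] turn [ 0.01  0.   -0.01] rows>= 3
```

View pics/w5.png

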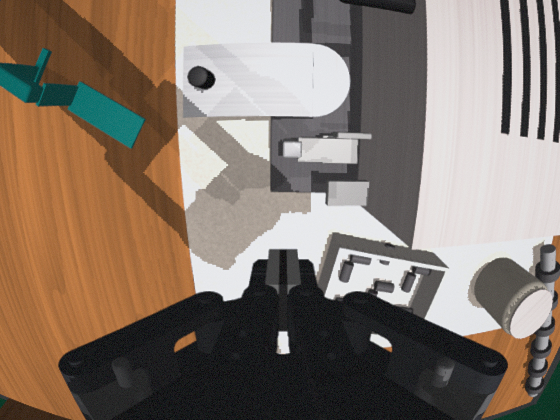

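The view shows the tab top at (291,149), the hood's stop block at (348,192) and the nearest tub corner at (328,237).

```bash
python3 - <<'E'
from h import *
d=load("w5.png")
for n,u,v,z in [("tab",291,149,.062),("stop fl",328,180,.085),("stop fr",328,205,.085),("tub c",328,237,.045),("tub c2",318,300,.045),("ledge corner",271,191,.02)]: print(n,np.round(px2w(d,u,v,z),4))
E
```

```text
tab [ 0.4665 -0.3318  0.062 ]
stop fl [ 0.4943 -0.3539  0.085 ]
stop fr [ 0.4945 -0.374   0.085 ]
tub c [ 0.5007 -0.417   0.045 ]
tub c2 [ 0.4926 -0.487   0.045 ]
ledge corner [ 0.4472 -0.3769  0.02  ]
```

play_rows:
  series:
    - [0,[0,0,0.75],[0,0,0]]
    - [0,[0,0,0.75],[0,0,0]]
    - [0,[0,0,0.75],[0,0,0]]
    - [0,[0,0,0.7],[0,0,0]]
    - [0,[0.3,0,0],[0,0,0]]
    - [0,[0.3,0,0],[0,0,0]]
    - [0,[0.2,0,0],[0,0,0]]
    - [0,[0.2,0,0],[0,0,0]]

```text
t: 13.0
tool_pos: [0.4603, -0.3243, 0.0431]
tool_rot: [2.243, 2.194, 0.0]
contact_force: [0.7, -2.5, 2.1]
opening: -0.0001
grip_force: 0.9
```

play_rows:
  series:
    - [0,[0.08,0,0],[0,0,0]]
    - [0,[0,0,0],[0,0,0]]

```text
t: 13.25
tool_pos: [0.4594, -0.3199, 0.0415]
tool_rot: [2.246, 2.196, 0.001]
contact_force: [1.1, -1.0, -0.2]
opening: -0.0001
grip_force: 0.0
```

Force is still low, so I'll keep pushing in small steps until the stop.

play_rows:
  series:
    - [0,[0.06,0,0],[0,0,0]]
    - [0,[0.06,0,0],[0,0,0]]
    - [0,[0,0,0],[0,0,0]]

```text
t: 13.62
tool_pos: [0.4593, -0.3188, 0.0417]
tool_rot: [2.241, 2.191, -0.01]
contact_force: [-0.9, -14.8, -5.0]
opening: -0.0002
grip_force: 7.5
```

```bash
python3 - <<'E'
from h import *
d=grab("wrist","w6.png"); o=obs(); print(o["tool_pos"],o["contact_force"])
E
```

```text
[ 0.45921957 -0.31880829  0.04173719] [ -0.61526307 -14.72608807  -3.77798616]
```

play_rows:
  series:
    - [0,[-0.3,0,0],[0,0,0]]
    - [0,[0,0,-1],[0,0,0]]
    - [0,[0,0,-1],[0,0,0]]
    - [0.4,[0,0,-1],[0,0,0]]
    - [0.4,[0.72,0.19,0],[0,0,0]]
    - [0.4,[0.72,0.19,0],[0,0,0]]
    - [0.4,[0.72,0.19,0],[0,0,0]]
    - [0.4,[0.72,0.18,0],[0,0,0]]

```text
t: 14.68
tool_pos: [0.4997, -0.1848, 0.1907]
tool_rot: [-2.246, -2.194, -0.001]
contact_force: [0.5, 0.0, 0.1]
opening: 0.0343
grip_force: 0.0
```

play_rows:
  series:
    - [0.4,[0,0,0],[0,0,0]]
    - [0.4,[0,0,0],[0,0,0]]

```text
t: 14.92
tool_pos: [0.4995, -0.1863, 0.1908]
tool_rot: [-2.246, -2.196, 0.0]
contact_force: [-0.1, 0.5, -0.6]
opening: 0.0342
grip_force: 0.0
```

```bash
python3 - <<'E'
from h import *
d=grab("wrist","w7.png"); print(obs()["opening"]); go([.4998,-.190,.130],down(np.pi/2-.02))
d=load("w7.png"); c=d["color"]; 
for u,z in ((-.3318,.062),(-.3018,.062)): print(w2px(d,[.4665,u,z]))
E
```

```text
0.03438666316732838
shift [-0.07  0.01  1.22] turn [-0.   -0.   -0.02] rows>= 2
[[253.90985155 335.38194668]]
[[251.91866429 312.1470773 ]]
```

play_rows:
  series:
    - [0.4,[0,0,0.6],[0,0,0]]
    - [0.4,[0,0,0.6],[0,0,0]]
    - [0.05,[0,0,0],[0,0,0]]
    - [0.05,[0,0,0],[0,0,0]]
    - [0.05,[0,0,0],[0,0,0]]
    - [0.05,[0,0.17,-0.31],[0,0,0]]
    - [0.05,[0,0.25,-0.37],[0,0,0]]
    - [0.05,[0,0.28,-0.34],[0,0,0]]
  force: 40

```text
t: 15.98
tool_pos: [0.5328, -0.1876, 0.1816]
tool_rot: [-2.245, -2.192, 0.007]
contact_force: [-2.2, -3.4, -7.5]
opening: 0.0105
grip_force: 39.0
```

play_rows:
  series:
    - [0.05,[0,0.31,-0.31],[0,0,0]]
    - [0.05,[0,0.34,-0.28],[0,0,0]]
    - [0.05,[0,0.37,-0.25],[0,0,0]]
    - [0.05,[0,0.39,-0.21],[0,0,0]]
    - [0.05,[0,0.41,-0.17],[0,0,0]]
    - [0.05,[0,0.43,-0.13],[0,0,0]]

```text
t: 16.73
tool_pos: [0.6465, -0.1918, 0.2546]
tool_rot: [2.247, 2.192, -0.007]
contact_force: [-7.9, -3.2, 9.9]
opening: 0.0104
grip_force: 39.8
```

play_rows:
  series:
    - [0.05,[0,0.44,-0.08],[0,0,0]]
    - [0.05,[0,0.44,-0.04],[0,0,0]]
    - [0.05,[0,0.44,0.01],[0,0,0]]
    - [0.05,[0,0.44,0.05],[0,0,0]]
    - [0.05,[0,0.43,0.09],[0,0,0]]
    - [0.05,[0,0.25,0.08],[0,0,0]]
    - [0.05,[0,0,0],[0,0,0]]

```text
t: 17.6
tool_pos: [0.7712, -0.1959, 0.2483]
tool_rot: [2.242, 2.187, 0.001]
contact_force: [4.8, -6.1, 0.9]
opening: 0.0105
grip_force: 41.8
```

The hood is up at about 1.55 rad. Next I'll release it and go to the lifter.

play_rows:
  series:
    - [0.5,[0,0,0],[0,0,0]]
    - [0.5,[0,0,0],[0,0,0]]
    - [0.8,[0,0,-1],[0,0,0]]
    - [1,[0,0,-1],[0,0,0]]
    - [1,[0.4,-1,0],[0,0,0]]
    - [1,[0.4,-1,0],[0,0,0]]
    - [1,[0.4,-1,0],[0,0,0]]
    - [1,[0.4,-1,0],[0,0,0]]

```text
t: 18.6
tool_pos: [0.5691, -0.1067, 0.3445]
tool_rot: [2.246, 2.196, 0.0]
contact_force: [1.0, 0.5, 1.2]
opening: 0.0849
grip_force: 0.0
```

play_rows:
  series:
    - [1,[0.4,-1,0],[0,0,0]]
    - [1,[0.4,-1,0],[0,0,0]]
    - [1,[0.5,-0.8,0],[0,0,0]]
    - [1,[0,0,0],[0,0,1]]
    - [1,[0,0,0],[0,0,1]]
    - [1,[0,0,0],[0,0,1]]
    - [1,[0,0,0],[0,0,1]]
    - [1,[0,0,0],[0,0,1]]

```text
t: 19.6
tool_pos: [0.4321, -0.0392, 0.3445]
tool_rot: [2.865, 1.289, 0.0]
contact_force: [0.1, -0.6, -0.1]
opening: 0.0854
grip_force: 0.0
```

play_rows:
  series:
    - [1,[0,0,0],[0,0,1]]
    - [1,[0,0,0],[0,0,1]]
    - [1,[0,0,0],[0,0,1]]
    - [1,[0,0,0],[0,0,1]]
    - [1,[0,0,0],[0,0,1]]
    - [1,[0,0,0],[0,0,0]]
    - [1,[0,0,0],[0,0,0]]

```text
t: 20.48
tool_pos: [0.4324, -0.0394, 0.3443]
tool_rot: [3.132, 0.242, 0.0]
contact_force: [-0.1, -0.0, -0.1]
opening: 0.0855
grip_force: 0.0
```

```bash
python3 - <<'E'
from h import *
d=grab("wrist","w8.png"); print(np.round(tool(),4).tolist(), obs()["q"].round(2)); t=grab("top","t3.png"); s=grab("scene","s3.png")
a=cv2.resize(d["color"],(400,300)); b=cv2.resize(t["color"][100:240,140:460],(800,350),interpolation=2)
c=cv2.resize(s["color"][120:360,130:450],(400,300))
cv2.imwrite("pics/m8.png",np.vstack([np.hstack([a,c]),b])[:600,:800])
cv2.imwrite("pics/m8.png",np.vstack([np.hstack([a,c]),cv2.resize(b,(800,300))]))
E
```

```text
[[0.9882, 0.1529, 0.0001, 0.4324], [0.1529, -0.9882, -0.0, -0.0394], [0.0001, 0.0, -1.0, 0.3442], [0.0, 0.0, 0.0, 1.0]] [-0.26 -0.46  1.87  0.    1.73  1.15]
```

View pics/m8.png

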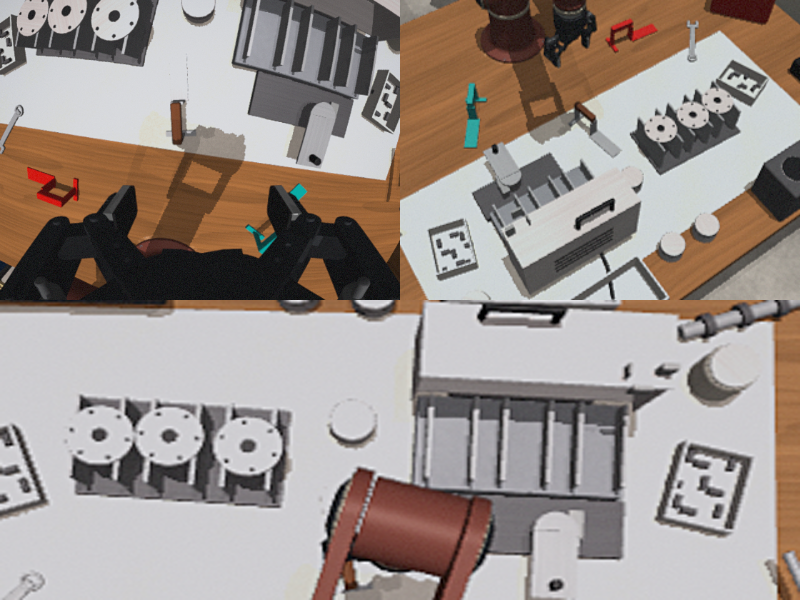

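The hood is up, the dryer rails are clear, and the rack holds three plates. I'll fit the lifter, plates, rack and dryer against these images.

```bash
cat > fit.py <<'E'
from h import *
from scipy.optimize import differential_evolution, minimize
from scipy.ndimage import map_coordinates
def tf(p,P): c,s=np.cos(p[2]),np.sin(p[2]); P=np.asarray(P,float); return np.c_[p[0]+c*P[:,0]-s*P[:,1],p[1]+s*P[:,0]+c*P[:,1],P[:,2]]
def samp(d,P):
    g=cv2.cvtColor(d["color"],cv2.COLOR_BGR2GRAY).astype(float); uv=w2px(d,P); return map_coordinates(g,[uv[:,1],uv[:,0]],order=1,mode="nearest")
def hull_mask(d,P):
    m=np.zeros(d["color"].shape[:2],np.uint8); uv=w2px(d,P); h=cv2.convexHull((uv*16).round().astype(np.int32)); cv2.fillConvexPoly(m,h,1,lineType=8,shift=4); return m>0
HB=[[sx*.038,sy*.009,.075+sz*.011] for sx in(-1,1) for sy in(-1,1) for sz in(-1,1)]
def fit_lifter(imgs,p0):
    ms=[]
    for d in imgs:
        c=d["color"].astype(int); b,g,r=c[...,0],c[...,1],c[...,2]
        m=(r>1.5*b)&(r-b>25)&(g>0.25*r)&(g<.75*r)
        roi=hull_mask(d,tf(p0,[[sx*.065,sy*.04,z] for sx in(-1,1) for sy in(-1,1) for z in(.06,.09)])); ms.append(m&roi)
    f=lambda p:-np.mean([(a&b).sum()/max(1,(a|b).sum()) for d,a in zip(imgs,ms) for b in [hull_mask(d,tf(p,HB))]])
    r=differential_evolution(f,[(p0[0]-.03,p0[0]+.03),(p0[1]-.03,p0[1]+.03),(p0[2]-.3,p0[2]+.3)],seed=0,popsize=20,maxiter=60); return r.x,r.fun
RY=[b+s*.030 for b in(-.1,0,.1) for s in(-1,1)]
def fit_rails(imgs,p0,excl=(),zz=.1):
    xs=np.linspace(-.06,.06,40)
    C=np.array([[x,y,zz] for y in RY for x in xs]); 
    def f(p):
        tot=0
        W=tf(p,C); ok=np.ones(len(W),bool)
        for e in excl: ok&=np.hypot(*(W[:,:2]-e).T)>.05
        for d in imgs:
            a=samp(d,W[ok]); l=samp(d,tf(p,C+[0,.009,0])[ok]); r=samp(d,tf(p,C-[0,.009,0])[ok]); tot+=np.mean(a)*2-np.mean(l)-np.mean(r)
            E=tf(p,[[s*(.065+q),y,zz] for y in RY for s in(-1,1) for q in(-.004,.004)]) 
        return -tot
    r=differential_evolution(f,[(p0[0]-.02,p0[0]+.02),(p0[1]-.025,p0[1]+.025),(p0[2]-.12,p0[2]+.12)],seed=0,popsize=20,maxiter=80); return r.x,r.fun
def fit_disc(d,c0,z=.104):
    th=np.linspace(0,2*np.pi,120,endpoint=False); ring=lambda p,r:np.c_[p[0]+r*np.cos(th),p[1]+r*np.sin(th),np.full(120,z)]
    f=lambda p:-(np.clip(samp(d,ring(p,.042))-samp(d,ring(p,.048)),-40,60).mean())
    r=differential_evolution(f,[(c0[0]-.02,c0[0]+.02),(c0[1]-.02,c0[1]+.02)],seed=0); return r.x,r.fun
E
cat > run1.py <<'E'
from fit import *
t1,t3,w1,w2,w8=[load(n) for n in("t1.png","t3.png","w1.png","w2.png","w8.png")]
print("lifter",fit_lifter([w1,w2,w8],[.424,.004,.17]),fit_lifter([w8],[.424,.004,.17]))
pl=[(.619,.333),(.617,.244),(.604,.139)]
for c in pl: print("plate t",fit_disc(t3,c),fit_disc(t1,c))
print("w1",fit_disc(w1,pl[0]),fit_disc(w1,pl[1]))
pc=[fit_disc(t3,c)[0] for c in pl]
print("rack",fit_rails([t3],[.61,.235,-.07],pc),fit_rails([t3,w1],[.61,.235,-.07],pc))
print("dryer",fit_rails([t3,w8],[.622,-.226,-.025]),fit_rails([t3],[.622,-.226,-.025]),fit_rails([w8],[.622,-.226,-.025]))
E
python3 run1.py
```

```text
lifter (array([0.42548209, 0.00720355, 0.21774873]), np.float64(-0.4821180555555556)) (array([0.42272874, 0.00523612, 0.13395881]), np.float64(-0.4050160085378869))
plate t (array([0.61831629, 0.33485471]), np.float64(-41.007536968899366)) (array([0.61833582, 0.33483065]), np.float64(-41.05833364637276))
plate t (array([0.61883491, 0.24330394]), np.float64(-53.47112429097869)) (array([0.61894597, 0.24328641]), np.float64(-53.41417667455372))
plate t (array([0.60559695, 0.14174565]), np.float64(-57.686594066060856)) (array([0.60547559, 0.1417702 ]), np.float64(-57.64924539955893))
w1 (array([0.61541971, 0.33453215]), np.float64(-23.307972001539294)) (array([0.61522223, 0.2417662 ]), np.float64(-32.08852171636487))
rack (array([ 0.60686114,  0.2402938 , -0.05478259]), np.float64(-230.25503481707926)) (array([ 0.60428119,  0.240053  , -0.04980452]), np.float64(-330.57858760966707))
dryer (array([ 0.61433147, -0.22974482, -0.02488846]), np.float64(-312.9122238521604)) (array([ 0.61001089, -0.22975091, -0.01409742]), np.float64(-155.56588642837443)) (array([ 0.61429366, -0.22966722, -0.03077667]), np.float64(-159.78050743394866))
```

```bash
python3 - <<'E'
from fit import *
w8=load("w8.png"); c=w8["color"]
print(w2px(w8,[.424,.005,.086]))
for v in range(130,212,6): print(v,[tuple(int(q) for q in c[v,u]) for u in range(232,272,5)])
E
```

```text
[[245.97630222 174.47304556]]
130 [(222, 218, 216), (222, 217, 216), (218, 216, 216), (221, 217, 217), (219, 217, 217), (222, 217, 215), (212, 206, 203), (221, 217, 216)]
136 [(221, 217, 216), (223, 217, 216), (216, 214, 214), (214, 211, 213), (219, 216, 216), (221, 218, 218), (202, 196, 197), (221, 217, 216)]
142 [(219, 218, 217), (222, 219, 217), (72, 73, 77), (75, 77, 80), (147, 144, 146), (53, 54, 54), (224, 219, 217), (222, 219, 218)]
148 [(221, 218, 216), (222, 216, 214), (51, 78, 131), (41, 73, 125), (35, 39, 60), (133, 141, 150), (223, 220, 218), (221, 218, 217)]
154 [(220, 216, 215), (218, 214, 212), (49, 74, 130), (49, 74, 123), (28, 40, 70), (134, 139, 150), (221, 218, 215), (222, 219, 218)]
160 [(221, 216, 214), (224, 220, 218), (48, 74, 130), (47, 75, 125), (25, 44, 72), (132, 141, 151), (222, 217, 217), (219, 217, 216)]
166 [(214, 220, 219), (213, 220, 218), (46, 73, 128), (45, 74, 126), (40, 57, 89), (116, 123, 132), (220, 218, 216), (220, 219, 218)]
172 [(207, 218, 216), (206, 217, 217), (42, 65, 114), (42, 69, 114), (38, 60, 92), (118, 125, 131), (213, 219, 216), (220, 219, 217)]
178 [(207, 217, 215), (214, 219, 218), (46, 70, 116), (49, 68, 116), (42, 61, 96), (114, 123, 131), (213, 221, 220), (207, 217, 217)]
184 [(184, 188, 191), (164, 159, 161), (39, 65, 113), (47, 70, 116), (35, 53, 98), (97, 95, 94), (187, 184, 187), (159, 154, 153)]
190 [(196, 206, 203), (185, 181, 183), (42, 66, 110), (47, 73, 115), (41, 61, 103), (56, 54, 57), (107, 106, 112), (107, 110, 115)]
196 [(210, 218, 217), (215, 219, 217), (29, 36, 64), (29, 53, 89), (32, 41, 61), (108, 114, 123), (115, 125, 133), (121, 126, 137)]
202 [(214, 218, 216), (215, 219, 217), (157, 164, 164), (78, 86, 96), (61, 70, 80), (119, 127, 135), (120, 128, 134), (116, 126, 132)]
208 [(164, 173, 177), (213, 221, 219), (210, 219, 218), (216, 219, 218), (209, 219, 218), (170, 179, 179), (113, 123, 129), (114, 121, 129)]
```

```bash
python3 - <<'E'
from fit import *
for n in("w1.png","w2.png","w8.png"):
    d=load(n); c=d["color"].astype(int); b,g,r=c[...,0],c[...,1],c[...,2]
    m=(r>1.4*b)&(r-b>20)
    p0=[.424,.005,.15]
    uv=w2px(d,tf(p0,[[0,0,.075]]))[0]
    k,l,st,ce=cv2.connectedComponentsWithStats(m.astype(np.uint8)); 
    j=[i for i in range(1,k) if np.hypot(*(ce[i]-uv))<30 and st[i][4]>50]
    print(n,uv.round(),[(st[i].tolist(),ce[i].round(1)) for i in j], hull_mask(d,tf(p0,HB)).sum(), np.argwhere(hull_mask(d,tf(p0,HB))).min(0)[::-1],np.argwhere(hull_mask(d,tf(p0,HB))).max(0)[::-1])
E
```

```text
w1.png [109. 186.] [([100, 167, 20, 41, 382], array([109. , 186.9]))] 682 [ 97 164] [121 209]
w2.png [425. 162.] [([418, 141, 15, 44, 430], array([426. , 162.4]))] 720 [416 139] [434 186]
w8.png [247. 173.] [([239, 143, 16, 59, 781], array([246.6, 172.1]))] 1035 [238 143] [255 204]
```

Plates are at (.618,.334), (.618,.243) and (.6055,.142). The rack is at about (.608,.240) with yaw -.052, the dryer at about (.621,-.230) with yaw -.025, and the lifter grip at about (.424,.005) with yaw .178. Now the grasp.

```bash
python3 - <<'E'
from h import *
go([.424,.005,.056],down(.178))
E
```

```text
shift [-0.03 -0.9   5.76] turn [-0.   -0.   -0.18] rows>= 6
```

play_rows:
  series:
    - [1,[0,-0.45,0.5],[0,0,-0.18]]
    - [1,[-0.03,-0.45,1],[0,0,0]]
    - [1,[0,0,1],[0,0,0]]
    - [1,[0,0,1],[0,0,0]]
    - [1,[0,0,0.5],[0,0,0]]
    - [1,[0,0,0],[0,0,0]]
    - [1,[0,0,0],[0,0,0]]

```text
t: 21.5
tool_pos: [0.4246, 0.0044, 0.1457]
tool_rot: [3.129, 0.278, 0.003]
contact_force: [0.8, -0.0, -0.0]
opening: 0.0857
grip_force: 0.0
```

```bash
python3 - <<'E'
from fit import *
d=grab("wrist","w9.png"); c=d["color"].astype(int); b,g,r=c[...,0],c[...,1],c[...,2]
m=(r>1.4*b)&(r-b>20); p0=[.424,.005,.178]
k,l,st,ce=cv2.connectedComponentsWithStats(m.astype(np.uint8)); uv=w2px(d,tf(p0,[[0,0,.086]]))[0]
for i in range(1,k):
    if st[i][4]>100 and np.hypot(*(ce[i]-uv))<80:
        print(uv,st[i],ce[i]); pts=np.argwhere(l==i)[:,::-1].astype(np.float32); print(cv2.minAreaRect(pts))
        W=np.array([px2w(d,u,v,.086) for u,v in cv2.boxPoints(cv2.minAreaRect(pts))]); print(W.round(4))
print(w2px(d,tf(p0,[[s*.038,q*.009,.086] for s,q in((-1,-1),(-1,1),(1,1),(1,-1))])).round(1)); go([.424,.005,.056],down(.178))
cv2.imwrite("pics/w9c.png",cv2.resize(d["color"][60:330,180:400],(660,600)))
E
```

```text
[[293.3 278.5]
 [267.5 278.5]
 [265.6 169.9]
 [294.4 169.9]]
shift [-0.02 -0.02  1.8 ] turn [ 0.01 -0.02 -0.01] rows>= 2
```

View pics/w9c.png

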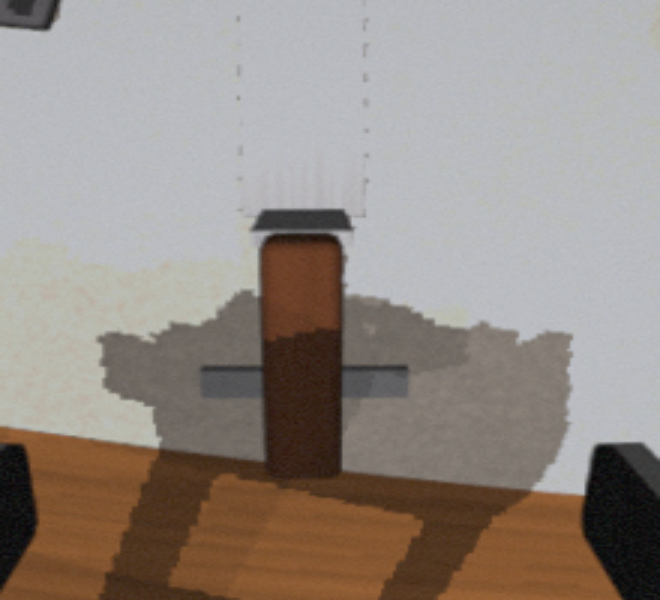

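The handle is aligned with the tool at u 267-294 and sits about 3 mm ahead of the estimate. I'll descend and grip.

play_rows:
  series:
    - [1,[0.04,-0.02,0.6],[0,0,0]]
    - [1,[0,0,0.6],[0,0,0]]
    - [1,[0,0,0.59],[0,0,0]]
    - [0,[0,0,0],[0,0,0]]
    - [0,[0,0,0],[0,0,0]]
    - [0,[0,0,0],[0,0,0]]
    - [0,[0,0,0],[0,0,0]]
    - [0,[0,0,0],[0,0,0]]
  force: 80

```text
t: 22.55
tool_pos: [0.4267, 0.0059, 0.0562]
tool_rot: [3.129, 0.278, 0.004]
contact_force: [-1.6, 0.9, 6.2]
opening: 0.0169
grip_force: 78.4
```

```bash
python3 - <<'E'
from h import *
o=obs(); print(o["tool_pos"],o["opening"],o["grip_force"],o["contact_force"]); T=tool(); print(T.round(4)); np.save("grasp.npy",T)
E
```

```text
[0.42665016 0.00591198 0.05622071] 0.016859073730226083 78.43623876571655 [-1.58098835  0.94065615  6.15432844]
[[ 9.843e-01  1.763e-01  2.500e-03  4.267e-01]
 [ 1.763e-01 -9.843e-01 -1.000e-04  5.900e-03]
 [ 2.400e-03  5.000e-04 -1.000e+00  5.620e-02]
 [ 0.000e+00  0.000e+00  0.000e+00  1.000e+00]]
```

```bash
cat >> h.py <<'E'
def plan(pos,yaw,vmax=.4,ramp=3,grip=0):
    """tool-frame rows (world target pos, tool-down yaw) with soft start/stop, from the measured pose"""
    T=tool(); Rm=down(yaw); a=np.degrees(R.from_matrix(T[:3,:3].T@Rm).as_rotvec())/8
    d=(np.array(pos)-T[:3,3])/.05; L=np.linalg.norm(d); n=max(1,int(np.ceil(abs(a).max())))
    while True:
        w=np.minimum(np.minimum(np.arange(1,n+1),np.arange(n,0,-1))/ramp,1.); w/=w.sum()
        if (w*L).max()<=vmax: break
        n+=1
    Rc=T[:3,:3]; S=np.zeros(3)
    for x in w:
        loc=Rc.T@(d*x); print("[%g, [%.2f, %.2f, %.2f], [%.2f, %.2f, %.2f]]"%(grip,*loc,*(a*x)),end=", "); Rc=Rc@R.from_rotvec(np.radians(a*x*8)).as_matrix()
    print("\n n",n)
E
python3 - <<'E'
from h import *
plan([.4008,.1527,.16],-.052,.9,2)
E
```

```text
[0, [0.00, -0.30, -0.21], [0.00, -0.00, 0.16]], [0, [-0.01, -0.60, -0.42], [0.00, -0.00, 0.33]], [0, [-0.04, -0.59, -0.42], [0.00, -0.00, 0.33]], [0, [-0.07, -0.59, -0.42], [0.00, -0.00, 0.33]], [0, [-0.09, -0.59, -0.42], [0.00, -0.00, 0.33]], [0, [-0.06, -0.29, -0.21], [0.00, -0.00, 0.16]], 
 n 6
```

play_rows:
  series:
    - [0,[0,0,-0.5],[0,0,0]]
    - [0,[0,0,-1],[0,0,0]]
    - [0,[0,-0.3,-0.6],[0,0,0.17]]
    - [0,[0,-0.6,0],[0,0,0.33]]
    - [0,[-0.04,-0.6,0],[0,0,0.33]]
    - [0,[-0.07,-0.6,0],[0,0,0.33]]
    - [0,[-0.09,-0.6,0],[0,0,0.33]]
    - [0,[-0.06,-0.3,0],[0,0,0.16]]

```text
t: 23.55
tool_pos: [0.3994, 0.1558, 0.1591]
tool_rot: [3.14, -0.083, -0.001]
contact_force: [-0.7, -0.4, -1.7]
opening: 0.0166
grip_force: 78.4
```

play_rows:
  series:
    - [0,[0,0,0],[0,0,0]]
    - [0,[0,0,0],[0,0,0]]

```text
t: 23.8
tool_pos: [0.4001, 0.1542, 0.1593]
tool_rot: [3.14, -0.084, -0.001]
contact_force: [0.4, -0.8, -2.1]
opening: 0.0169
grip_force: 78.4
```

```bash
python3 - <<'E'
from fit import *
d=grab("wrist","w10.png"); o=obs(); print(o["tool_pos"],o["opening"],o["grip_force"]); 
t=grab("top","t4.png"); pl=[(.618,.334),(.618,.243),(.6055,.142)]
print(fit_disc(d,pl[2]),[fit_rails([d,load("t3.png")],[.607,.24,-.052],pl)])
plan([.4008,.1527,.142],-.052,.9,2)
im=d["color"].copy()
p=[.608,.240,-.052]
for y in RY:
    uv=w2px(d,tf(p,[[-.065,y,.1],[.065,y,.1]])).round().astype(int); cv2.line(im,tuple(uv[0].tolist()),tuple(uv[1].tolist()),(0,0,255),1)
cv2.imwrite("pics/w10o.png",cv2.resize(im,(800,600)))
E
```

```text
[0.40024197 0.15411154 0.15939148] 0.016723982945324064 78.39869856834412
(array([0.60752053, 0.13009666]), np.float64(-4.995000670590191)) [(array([ 0.6062624 ,  0.23977022, -0.04503329]), np.float64(-345.083092372803))]
[0, [0.01, 0.03, 0.35], [0.00, 0.00, -0.02]], 
 n 1
```

View pics/w10o.png

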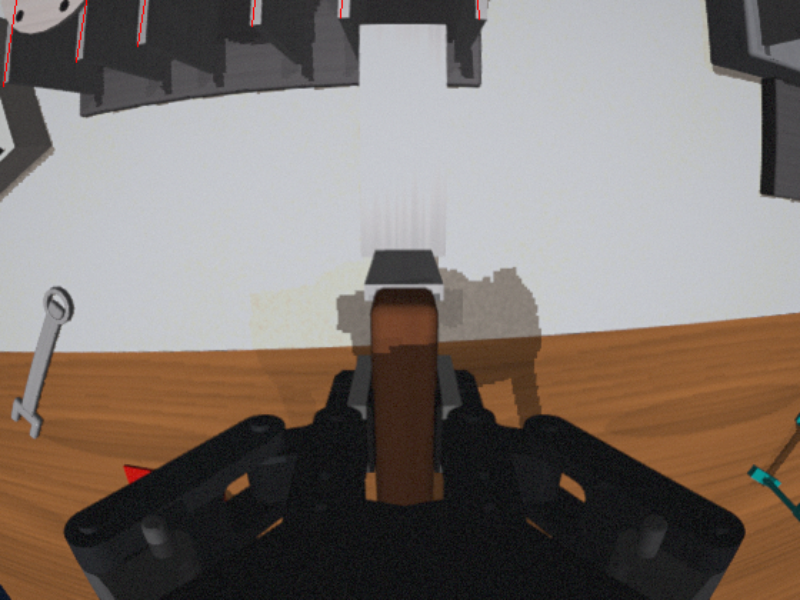

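The view shows the blade at u 358-447 and bay 0's rails at u 345 and 482, with the overlay matching the rail ends. I need a ~3 mm shift to -y, then insert.

play_rows:
  series:
    - [0,[0,0.07,0.35],[0,0,0]]
    - [0,[0.2,0,0],[0,0,0]]
    - [0,[0.4,0,0],[0,0,0]]
    - [0,[0.4,0,0],[0,0,0]]
    - [0,[0.4,0,0],[0,0,0]]
    - [0,[0.4,0,0],[0,0,0]]
    - [0,[0.35,0,0],[0,0,0]]
    - [0,[0.2,0,0],[0,0,0]]

```text
t: 24.9
tool_pos: [0.5185, 0.1445, 0.1416]
tool_rot: [3.14, -0.085, -0.001]
contact_force: [0.7, 0.1, -1.7]
opening: 0.0169
grip_force: 78.3
```

play_rows:
  series:
    - [0,[0,0,0],[0,0,0]]
    - [0,[0,0,0],[0,0,0]]

```text
t: 25.15
tool_pos: [0.5169, 0.1449, 0.1418]
tool_rot: [3.14, -0.084, -0.001]
contact_force: [0.1, -0.2, -1.7]
opening: 0.0169
grip_force: 78.4
```

```bash
python3 - <<'E'
from fit import *
d=grab("wrist","w11.png"); T=tool(); print(T[:3,3],obs()["contact_force"])
print(fit_disc(d,(.6055,.142)))
g=T[:3,3]; print("plate in lifter", T[:3,:3].T@(np.array([.6055,.142,.1])-g))
E
```

```text
[0.51690356 0.14496923 0.14190612] [-0.67511125 -0.74132913 -0.99665143]
(array([0.60123072, 0.13869086]), np.float64(-37.768875014393046))
plate in lifter [ 0.08864968 -0.00175255  0.04186205]
```

play_rows:
  series:
    - [0,[0,0,-0.2],[0,0,0]]
    - [0,[0,0,-0.08],[0,0,0]]
    - [0,[0,0,-0.08],[0,0,0]]
    - [0,[0,0,-0.1],[0,0,0]]
    - [0,[0,0,-0.15],[0,0,0]]
    - [0,[0,0,-0.2],[0,0,0]]
    - [0,[0,0,-0.15],[0,0,0]]
    - [0,[0,0,-0.05],[0,0,0]]

```text
t: 26.2
tool_pos: [0.5179, 0.145, 0.1937]
tool_rot: [-3.14, 0.084, -0.002]
contact_force: [-0.9, 0.4, -2.8]
opening: 0.0168
grip_force: 78.2
```

play_rows:
  series:
    - [0,[0,0,0],[0,0,0]]
    - [0,[0,0,0],[0,0,0]]

```text
t: 26.45
tool_pos: [0.5171, 0.1449, 0.1921]
tool_rot: [3.14, -0.084, -0.001]
contact_force: [0.0, 0.2, -2.6]
opening: 0.0167
grip_force: 78.2
```

```bash
python3 - <<'E'
from fit import *
d=grab("wrist","w12.png"); T=tool(); z=T[2,3]-.0562+.008; print(T[:3,3],obs()["contact_force"],z)
c,f=fit_disc(d,(.6035,.141),z); print(c,f,"in lifter",T[:3,:3].T@(np.r_[c,.1]-T[:3,3]))
plan([.49-.05,.15,T[2,3]],-.052,.3,4); 
E
```

```text
[0.51713004 0.14489202 0.19209479] [ 0.19869664  0.37166247 -2.96573222] 0.14389479323462198
[0.60281183 0.1389269 ] -25.564209742997914 in lifter [0.08595941 0.00136501 0.09201912]
[0, [-0.06, -0.00, 0.00], [0.00, 0.00, -0.00]], [0, [-0.13, -0.00, 0.00], [0.00, 0.00, -0.00]], [0, [-0.19, -0.00, 0.00], [0.00, 0.00, -0.00]], [0, [-0.26, -0.00, 0.00], [0.00, 0.00, -0.00]], [0, [-0.26, -0.00, 0.00], [0.00, 0.00, -0.00]], [0, [-0.26, -0.00, 0.00], [0.00, 0.00, -0.00]], [0, [-0.19, -0.00, 0.00], [0.00, 0.00, -0.00]], [0, [-0.13, -0.00, 0.00], [0.00, 0.00, -0.00]], [0, [-0.06, -0.00, 0.00], [0.00, 0.00, -0.00]], 
 n 9
```

Plate 0 is on the blade, about 86 mm ahead of the grip. I'll carry it sideways above rail height to dryer bay 0.

```bash
python3 - <<'E'
from fit import *
plan([.530,-.3275,.192],-.025,.6,6)
E
```

```text
[0, [0.01, 0.10, 0.00], [0.00, 0.00, -0.00]], [0, [0.02, 0.20, 0.00], [0.00, 0.00, -0.00]], [0, [0.02, 0.29, 0.00], [0.00, 0.00, -0.01]], [0, [0.03, 0.39, 0.00], [0.00, 0.00, -0.01]], [0, [0.04, 0.49, 0.00], [0.00, 0.00, -0.01]], [0, [0.04, 0.59, 0.00], [0.00, 0.00, -0.01]], [0, [0.04, 0.59, 0.00], [0.00, 0.00, -0.01]], [0, [0.04, 0.59, 0.00], [0.00, 0.00, -0.01]], [0, [0.04, 0.59, 0.00], [0.00, 0.00, -0.01]], [0, [0.04, 0.59, 0.00], [0.00, 0.00, -0.01]], [0, [0.04, 0.59, 0.00], [0.00, 0.00, -0.01]], [0, [0.04, 0.59, 0.00], [0.00, 0.00, -0.01]], [0, [0.04, 0.59, 0.00], [0.00, 0.00, -0.01]], [0, [0.04, 0.59, 0.00], [0.00, 0.00, -0.01]], [0, [0.04, 0.59, 0.00], [0.00, 0.00, -0.01]], [0, [0.03, 0.59, 0.00], [0.00, 0.00, -0.01]], [0, [0.03, 0.49, 0.00], [0.00, 0.00, -0.01]], [0, [0.02, 0.39, 0.00], [0.00, 0.00, -0.01]], [0, [0.02, 0.29, 0.00], [0.00, 0.00, -0.01]], [0, [0.01, 0.20, 0.00], [0.00, 0.00, -0.00]], [0, [0.01, 0.10, 0.00], [0.00, 0.00, -0.00]], 
 n 21
```

play_rows:
  series:
    - [0,[0.01,0.1,0],[0,0,0]]
    - [0,[0.02,0.2,0],[0,0,0]]
    - [0,[0.02,0.29,0],[0,0,-0.01]]
    - [0,[0.03,0.39,0],[0,0,-0.01]]
    - [0,[0.04,0.49,0],[0,0,-0.01]]
    - [0,[0.04,0.59,0],[0,0,-0.01]]
    - [0,[0.04,0.59,0],[0,0,-0.01]]
    - [0,[0.04,0.59,0],[0,0,-0.01]]

```text
t: 27.5
tool_pos: [0.5211, -0.0194, 0.1927]
tool_rot: [3.14, -0.072, 0.0]
contact_force: [-0.1, 0.9, -2.2]
opening: 0.017
grip_force: 78.2
```

play_rows:
  series:
    - [0,[0.04,0.59,0],[0,0,-0.01]]
    - [0,[0.04,0.59,0],[0,0,-0.01]]
    - [0,[0.04,0.59,0],[0,0,-0.01]]
    - [0,[0.04,0.59,0],[0,0,-0.01]]
    - [0,[0.04,0.59,0],[0,0,-0.01]]
    - [0,[0.04,0.59,0],[0,0,-0.01]]
    - [0,[0.04,0.59,0],[0,0,-0.01]]
    - [0,[0.03,0.59,0],[0,0,-0.01]]

```text
t: 28.5
tool_pos: [0.5267, -0.2559, 0.1926]
tool_rot: [3.141, -0.054, -0.0]
contact_force: [0.6, -0.7, -3.6]
opening: 0.0172
grip_force: 78.2
```

play_rows:
  series:
    - [0,[0.03,0.49,0],[0,0,-0.01]]
    - [0,[0.02,0.39,0],[0,0,-0.01]]
    - [0,[0.02,0.29,0],[0,0,-0.01]]
    - [0,[0.01,0.2,0],[0,0,0]]
    - [0,[0.01,0.1,0],[0,0,0]]
    - [0,[0,0,0],[0,0,0]]
    - [0,[0,0,0],[0,0,0]]

```text
t: 29.38
tool_pos: [0.5296, -0.327, 0.1925]
tool_rot: [-3.141, 0.046, 0.0]
contact_force: [-0.0, 0.8, -3.6]
opening: 0.0167
grip_force: 78.2
```

```bash
cat > chk.py <<'E'
from fit import *
import sys
n=sys.argv[1]; D=np.array([.6215,-.2297,-.025])
d=grab("wrist",n); T=tool(); z=T[2,3]-.0562+.008; g=T[:3,3]
print(g,"cf",obs()["contact_force"].round(1),"yaw",round(np.arctan2(T[1,0],T[0,0]),4),"op",obs()["opening"])
c0=(g+T[:3,0]*.087)[:2]; c,f=fit_disc(d,c0,z); print("disc",c,f,"in lifter",(T[:3,:3].T@(np.r_[c,.1]-g))[:2])
c_,s_=np.cos(D[2]),np.sin(D[2]); e=c-D[:2]; print("in dryer",c_*e[0]+s_*e[1],-s_*e[0]+c_*e[1])
E
python3 chk.py w13.png
python3 - <<'E'
from fit import *
d=load("w13.png"); im=d["color"].copy(); p=[.6215,-.2297,-.025]; T=tool()
for y in RY:
    uv=w2px(d,tf(p,[[-.065,y,.1],[.065,y,.1]])).round().astype(int); cv2.line(im,tuple(uv[0].tolist()),tuple(uv[1].tolist()),(0,0,255),1)
cv2.imwrite("pics/w13o.png",cv2.resize(im,(800,600)))
E
```

```text
[ 0.52955808 -0.32695453  0.19257892] cf [-0.   0.3 -1.9] yaw -0.029 op 0.016746129624789125
disc [ 0.6159993  -0.32985993] -35.34790859603903 in lifter [0.08649635 0.00041384]
in dryer -0.0029952464652192065 -0.10026613257893978
```

View pics/w13o.png

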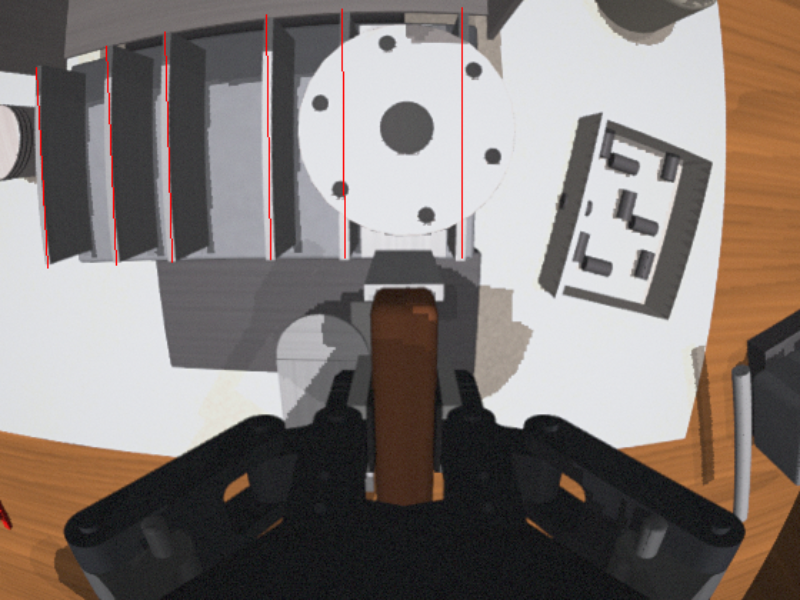

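Plate 0 is above bay 0, 3 mm off in x and centred in y, and the overlay matches the rails. I'll lower it and withdraw.

play_rows:
  series:
    - [0,[0,0,0.1],[0,0,0]]
    - [0,[0,0,0.2],[0,0,0]]
    - [0,[0,0,0.2],[0,0,0]]
    - [0,[0,0,0.15],[0,0,0]]
    - [0,[0,0,0.08],[0,0,0]]
    - [0,[0,0,0.08],[0,0,0]]
    - [0,[0,0,0.1],[0,0,0]]
    - [0,[0,0,0.1],[0,0,0]]

```text
t: 30.42
tool_pos: [0.5298, -0.3277, 0.1423]
tool_rot: [3.141, -0.047, 0.001]
contact_force: [-0.2, 0.9, -1.6]
opening: 0.0167
grip_force: 78.3
```

play_rows:
  series:
    - [0,[0,0,0],[0,0,0]]
    - [0,[-0.1,0,0],[0,0,0]]
    - [0,[-0.3,0,0],[0,0,0]]
    - [0,[-0.4,0,0],[0,0,0]]
    - [0,[-0.4,0,0],[0,0,0]]
    - [0,[-0.4,0,0],[0,0,0]]
    - [0,[-0.4,0,0],[0,0,0]]
    - [0,[0,0,0],[0,0,0]]

```text
t: 31.42
tool_pos: [0.4281, -0.3245, 0.1422]
tool_rot: [3.141, -0.049, 0.0]
contact_force: [-0.2, -1.0, -1.2]
opening: 0.0171
grip_force: 78.4
```

```bash
cat > chkd.py <<'E'
from fit import *
import sys
def ind(c):
    D=np.array([.6215,-.2297,-.025]); c_,s_=np.cos(D[2]),np.sin(D[2]); e=np.array(c)-D[:2]; return np.round([c_*e[0]+s_*e[1],-s_*e[0]+c_*e[1]],4)
if __name__=="__main__":
    print(obs()["tool_pos"],obs()["contact_force"].round(1),obs()["opening"])
    d=grab(sys.argv[1],sys.argv[2])
    for b in map(int,sys.argv[3:]):
        c,f=fit_disc(d,tf([.6215,-.2297,-.025],[[0,(b-1)*.1,0]])[0,:2]); print(b,ind(c),round(f,1))
E
python3 chkd.py wrist w14.png 0; python3 chkd.py top t5.png 0
```

```text
[ 0.42814031 -0.3244568   0.14217515] [-0.2 -1.  -1.2] 0.01708198476661715
0 [ 0.0153 -0.0892] -14.2
[ 0.42895301 -0.32460091  0.14236565] [-0.4  0.1 -1.2] 0.01651953338044028
0 [-0.0015 -0.1003] -41.2
```

```bash
python3 - <<'E'
from fit import *
plan([.411,.252,.142],-.052,.95,2)
E
```

```text
[0, [-0.03, -0.44, 0.00], [0.00, -0.00, 0.01]], [0, [-0.06, -0.89, 0.00], [0.00, -0.00, 0.01]], [0, [-0.06, -0.89, 0.00], [0.00, -0.00, 0.01]], [0, [-0.06, -0.89, 0.00], [0.00, -0.00, 0.01]], [0, [-0.06, -0.89, 0.00], [0.00, -0.00, 0.01]], [0, [-0.06, -0.89, 0.00], [0.00, -0.00, 0.01]], [0, [-0.06, -0.89, 0.00], [0.00, -0.00, 0.01]], [0, [-0.06, -0.89, 0.00], [0.00, -0.00, 0.01]], [0, [-0.07, -0.89, 0.00], [0.00, -0.00, 0.01]], [0, [-0.07, -0.89, 0.00], [0.00, -0.00, 0.01]], [0, [-0.07, -0.88, 0.00], [0.00, -0.00, 0.01]], [0, [-0.07, -0.88, 0.00], [0.00, -0.00, 0.01]], [0, [-0.07, -0.88, 0.00], [0.00, -0.00, 0.01]], [0, [-0.04, -0.44, 0.00], [0.00, -0.00, 0.01]], 
 n 14
```

play_rows:
  series:
    - [0,[0,0,-0.5],[0,0,0]]
    - [0,[0,0,-0.7],[0,0,0]]
    - [0,[-0.03,-0.44,0],[0,0,0.01]]
    - [0,[-0.06,-0.89,0],[0,0,0.01]]
    - [0,[-0.06,-0.89,0],[0,0,0.01]]
    - [0,[-0.06,-0.89,0],[0,0,0.01]]
    - [0,[-0.06,-0.89,0],[0,0,0.01]]
    - [0,[-0.06,-0.89,0],[0,0,0.01]]

```text
t: 32.52
tool_pos: [0.4201, -0.0769, 0.2003]
tool_rot: [-3.14, 0.059, 0.003]
contact_force: [1.2, 0.4, -1.3]
opening: 0.0167
grip_force: 78.4
```

play_rows:
  series:
    - [0,[-0.06,-0.89,0],[0,0,0.01]]
    - [0,[-0.06,-0.89,0],[0,0,0.01]]
    - [0,[-0.07,-0.89,0],[0,0,0.02]]
    - [0,[-0.07,-0.89,0],[0,0,0.02]]
    - [0,[-0.07,-0.88,0],[0,0,0.02]]
    - [0,[-0.07,-0.88,0],[0,0,0.02]]
    - [0,[-0.07,-0.88,0],[0,0,0.01]]
    - [0,[-0.04,-0.44,0],[0,0,0.01]]

```text
t: 33.52
tool_pos: [0.4085, 0.2556, 0.2002]
tool_rot: [3.14, -0.081, -0.004]
contact_force: [-0.8, -0.9, -1.7]
opening: 0.0167
grip_force: 78.7
```

play_rows:
  series:
    - [0,[0,0,0.6],[0,0,0]]
    - [0,[0,0,0.5],[0,0,0]]
    - [0,[0,0,0],[0,0,0]]

```text
t: 33.9
tool_pos: [0.4073, 0.2529, 0.1431]
tool_rot: [3.138, -0.084, -0.011]
contact_force: [-0.2, 0.4, -1.1]
opening: 0.0167
grip_force: 78.6
```

```bash
python3 - <<'E'
from fit import *
d=grab("wrist","w15.png");print(tool()[:3,3]); go([.411,.252,.142],down(-.052)); plan([.5305,.2455,.142],-.052,.4,2)
t=grab("top","t6.png"); print(fit_disc(t,(.618,.243)),fit_disc(t,(.618,.334)))
E
```

```text
[0.40877434 0.25324583 0.14522726]
shift [0.05 0.02 0.06] turn [ 0.01  0.03 -0.01] rows>= 1
[0, [0.17, 0.00, 0.00], [0.00, 0.00, -0.00]], [0, [0.35, 0.00, 0.01], [0.00, 0.00, -0.00]], [0, [0.35, 0.00, 0.01], [0.00, 0.00, -0.00]], [0, [0.35, 0.00, 0.01], [0.00, 0.00, -0.00]], [0, [0.35, 0.00, 0.01], [0.00, 0.00, -0.00]], [0, [0.35, 0.00, 0.01], [0.00, 0.00, -0.00]], [0, [0.35, 0.00, 0.01], [0.00, 0.00, -0.00]], [0, [0.17, 0.00, 0.00], [0.00, 0.00, -0.00]], 
 n 8
(array([0.61887167, 0.24333934]), np.float64(-53.45364851470251)) (array([0.61844299, 0.33485924]), np.float64(-41.13579131179638))
```

play_rows:
  series:
    - [0,[0.17,0.02,0.03],[0,0,0]]
    - [0,[0.35,0,0],[0,0,0]]
    - [0,[0.35,0,0],[0,0,0]]
    - [0,[0.35,0,0],[0,0,0]]
    - [0,[0.35,0,0],[0,0,0]]
    - [0,[0.35,0,0],[0,0,0]]
    - [0,[0.35,0,0],[0,0,0]]
    - [0,[0.17,0,0],[0,0,0]]

```text
t: 35.0
tool_pos: [0.5336, 0.2454, 0.1455]
tool_rot: [3.14, -0.087, -0.0]
contact_force: [0.0, -1.1, -1.2]
opening: 0.0171
grip_force: 78.7
```

play_rows:
  series:
    - [0,[0,0,0],[0,0,0]]
    - [0,[0,0,0],[0,0,0]]

```text
t: 35.25
tool_pos: [0.5319, 0.2456, 0.1454]
tool_rot: [3.14, -0.086, -0.001]
contact_force: [-0.1, 0.6, -2.4]
opening: 0.017
grip_force: 78.7
```

```bash
python3 - <<'E'
from fit import *
d=grab("wrist","w16.png"); T=tool(); print(T[:3,3],obs()["contact_force"]); c,f=fit_disc(d,(.6165,.2425)); print(c,f,T[:3,:3].T@(np.r_[c,.1]-T[:3,3]))
E
```

```text
[0.53185125 0.24560157 0.14543041] [ 0.43151018  0.87484797 -2.02900677]
[0.61581025 0.24042104] -45.68035748906359 [0.0841406  0.00059865 0.04538582]
```

play_rows:
  series:
    - [0,[-0.04,0,-0.06],[0,0,0]]
    - [0,[0,0,-0.08],[0,0,0]]
    - [0,[0,0,-0.08],[0,0,0]]
    - [0,[0,0,-0.1],[0,0,0]]
    - [0,[0,0,-0.16],[0,0,0]]
    - [0,[0,0,-0.2],[0,0,0]]
    - [0,[0,0,-0.2],[0,0,0]]
    - [0,[0,0,-0.08],[0,0,0]]

```text
t: 36.3
tool_pos: [0.531, 0.2458, 0.1951]
tool_rot: [-3.14, 0.086, -0.003]
contact_force: [-0.1, -0.4, -3.0]
opening: 0.0168
grip_force: 78.6
```

play_rows:
  series:
    - [0,[0,0,0],[0,0,0]]
    - [0,[0,0,0],[0,0,0]]

```text
t: 36.55
tool_pos: [0.5301, 0.2455, 0.1931]
tool_rot: [3.14, -0.086, -0.001]
contact_force: [0.4, -0.4, -2.6]
opening: 0.0165
grip_force: 78.6
```

```bash
python3 chk.py w17.png; python3 - <<'E'
from fit import *
b=np.array([.6215,-.2297]); u=np.array([np.cos(.025),-np.sin(.025)]); print(b-.087*u)
plan([*(b-.0875*u),.194],-.025,.6,6)
E
```

```text
[0.53006845 0.24552975 0.19298904] cf [-0.1 -0.2 -2.4] yaw -0.0548 op 0.01717244797217434
disc [0.61598067 0.24069222] -34.60231147048227 in lifter [8.61379154e-02 8.89790967e-05]
in dryer -0.017276188153900435 0.47010726448176343
[ 0.53452719 -0.22752523]
[0, [0.01, 0.10, -0.00], [0.00, 0.00, -0.00]], [0, [0.01, 0.20, -0.00], [0.00, 0.00, -0.00]], [0, [0.02, 0.30, -0.00], [0.00, 0.00, -0.01]], [0, [0.02, 0.39, -0.00], [0.00, 0.00, -0.01]], [0, [0.03, 0.49, -0.00], [0.00, 0.00, -0.01]], [0, [0.03, 0.59, -0.00], [0.00, 0.00, -0.01]], [0, [0.03, 0.59, -0.00], [0.00, 0.00, -0.01]], [0, [0.03, 0.59, -0.00], [0.00, 0.00, -0.01]], [0, [0.03, 0.59, -0.00], [0.00, 0.00, -0.01]], [0, [0.03, 0.59, -0.00], [0.00, 0.00, -0.01]], [0, [0.03, 0.59, -0.00], [0.00, 0.00, -0.01]], [0, [0.03, 0.59, -0.00], [0.00, 0.00, -0.01]], [0, [0.03, 0.59, -0.00], [0.00, 0.00, -0.01]], [0, [0.03, 0.59, -0.00], [0.00, 0.00, -0.01]], [0, [0.02, 0.59, -0.00], [0.00, 0.00, -0.01]], [0, [0.02, 0.59, -0.00], [0.00, 0.00, -0.01]], [0, [0.02, 0.49, -0.00], [0.00, 0.00, -0.01]], [0, [0.01, 0.39, -0.00], [0.00, 0.00, -0.01]], [0, [0.01, 0.30, -0.00], [0.00, 0.00, -0.01]], [0, [0.01, 0.20, -0.00], [0.00, 0.00, -0.00]], [0, [0.00, 0.10, -0.00], [0.00, 0.00, -0.00]], 
 n 21
```

play_rows:
  series:
    - [0,[0.01,0.1,0],[0,0,0]]
    - [0,[0.01,0.2,0],[0,0,0]]
    - [0,[0.02,0.3,0],[0,0,-0.01]]
    - [0,[0.02,0.39,0],[0,0,-0.01]]
    - [0,[0.03,0.49,0],[0,0,-0.01]]
    - [0,[0.03,0.59,0],[0,0,-0.01]]
    - [0,[0.03,0.59,0],[0,0,-0.01]]
    - [0,[0.03,0.59,0],[0,0,-0.01]]

```text
t: 37.6
tool_pos: [0.5308, 0.0807, 0.1937]
tool_rot: [3.14, -0.074, 0.0]
contact_force: [-0.3, -0.2, -2.6]
opening: 0.0168
grip_force: 78.5
```

play_rows:
  series:
    - [0,[0.03,0.59,0],[0,0,-0.02]]
    - [0,[0.03,0.59,0],[0,0,-0.02]]
    - [0,[0.03,0.59,0],[0,0,-0.02]]
    - [0,[0.03,0.59,0],[0,0,-0.02]]
    - [0,[0.03,0.59,0],[0,0,-0.02]]
    - [0,[0.03,0.59,0],[0,0,-0.01]]
    - [0,[0.02,0.59,0],[0,0,-0.01]]
    - [0,[0.02,0.59,0],[0,0,-0.01]]

```text
t: 38.6
tool_pos: [0.5325, -0.1555, 0.1937]
tool_rot: [3.141, -0.046, 0.0]
contact_force: [0.8, -0.0, -1.8]
opening: 0.0168
grip_force: 78.5
```

play_rows:
  series:
    - [0,[0.02,0.49,0],[0,0,-0.01]]
    - [0,[0.01,0.39,0],[0,0,-0.01]]
    - [0,[0.01,0.3,0],[0,0,-0.01]]
    - [0,[0.01,0.2,0],[0,0,0]]
    - [0,[0,0.1,0],[0,0,0]]
    - [0,[0,0,0],[0,0,0]]
    - [0,[0,0,0],[0,0,0]]

```text
t: 39.48
tool_pos: [0.5339, -0.2269, 0.1936]
tool_rot: [-3.141, 0.037, 0.0]
contact_force: [0.5, -1.1, -2.4]
opening: 0.0167
grip_force: 78.5
```

```bash
python3 chk.py w18.png
```

```text
[ 0.53389497 -0.22690534  0.19359542] cf [ 0.   0.8 -2.3] yaw -0.0234 op 0.016661904265836636
disc [ 0.62032109 -0.22805043] -53.02508758590765 in lifter [ 0.08643444 -0.00086147]
in dryer -0.0012197814740864386 0.0016195872328150624
```

play_rows:
  series:
    - [0,[0,0,0.1],[0,0,0]]
    - [0,[0,0,0.2],[0,0,0]]
    - [0,[0,0,0.2],[0,0,0]]
    - [0,[0,0,0.16],[0,0,0]]
    - [0,[0,0,0.08],[0,0,0]]
    - [0,[0,0,0.08],[0,0,0]]
    - [0,[0,0,0.1],[0,0,0]]
    - [0,[0,0,0.1],[0,0,0]]

```text
t: 40.52
tool_pos: [0.5341, -0.2276, 0.1428]
tool_rot: [3.141, -0.038, 0.001]
contact_force: [0.0, -1.4, -1.9]
opening: 0.0169
grip_force: 78.6
```

play_rows:
  series:
    - [0,[0,0,0],[0,0,0]]
    - [0,[-0.1,-0.04,0],[0,0,0]]
    - [0,[-0.3,0,0],[0,0,0]]
    - [0,[-0.4,0,0],[0,0,0]]
    - [0,[-0.4,0,0],[0,0,0]]
    - [0,[-0.4,0,0],[0,0,0]]
    - [0,[-0.33,0,0],[0,0,0]]
    - [0,[0,0,0],[0,0,0]]

```text
t: 41.52
tool_pos: [0.4362, -0.223, 0.1426]
tool_rot: [3.141, -0.04, 0.0]
contact_force: [0.9, 0.4, -1.7]
opening: 0.0167
grip_force: 78.6
```

play_rows:
  series:
    - [0,[0,0,0],[0,0,0]]
    - [0,[0,0,-0.4],[0,0,0]]
    - [0,[0,0,-0.7],[0,0,0]]
    - [0,[0,0,0],[0,0,0]]

```text
t: 42.02
tool_pos: [0.4396, -0.2243, 0.2011]
tool_rot: [3.137, -0.037, 0.009]
contact_force: [0.9, 0.1, -1.5]
opening: 0.0166
grip_force: 78.7
```

```bash
python3 chkd.py top t7.png 0 1; python3 - <<'E'
from fit import *
plan([.410,.3525,.2],-.052,.95,2)
E
```

```text
[ 0.43958308 -0.22432111  0.20112166] [ 0.9  0.1 -1.5] 0.01662559924850171
0 [-0.0013 -0.1005] -41.1
1 [0.0004 0.0025] -44.8
[0, [-0.03, -0.44, -0.00], [0.00, -0.00, 0.01]], [0, [-0.07, -0.88, -0.00], [0.00, -0.00, 0.02]], [0, [-0.07, -0.88, -0.00], [0.00, -0.00, 0.02]], [0, [-0.07, -0.88, -0.00], [0.00, -0.00, 0.02]], [0, [-0.07, -0.88, -0.00], [0.00, -0.00, 0.02]], [0, [-0.07, -0.88, -0.00], [0.00, -0.00, 0.02]], [0, [-0.08, -0.88, -0.00], [0.00, -0.00, 0.02]], [0, [-0.08, -0.88, -0.00], [0.00, -0.00, 0.02]], [0, [-0.08, -0.88, -0.00], [0.00, -0.00, 0.02]], [0, [-0.08, -0.88, -0.00], [0.00, -0.00, 0.02]], [0, [-0.08, -0.88, -0.00], [0.00, -0.00, 0.02]], [0, [-0.09, -0.88, -0.00], [0.00, -0.00, 0.02]], [0, [-0.09, -0.88, -0.00], [0.00, -0.00, 0.02]], [0, [-0.04, -0.44, -0.00], [0.00, -0.00, 0.01]], 
 n 14
```

play_rows:
  series:
    - [0,[-0.03,-0.44,0],[0,0,0.01]]
    - [0,[-0.07,-0.88,0],[0,0,0.02]]
    - [0,[-0.07,-0.88,0],[0,0,0.02]]
    - [0,[-0.07,-0.88,0],[0,0,0.02]]
    - [0,[-0.07,-0.88,0],[0,0,0.02]]
    - [0,[-0.07,-0.88,0],[0,0,0.02]]
    - [0,[-0.08,-0.88,0],[0,0,0.02]]
    - [0,[-0.08,-0.88,0],[0,0,0.02]]

```text
t: 43.08
tool_pos: [0.4203, 0.1091, 0.1956]
tool_rot: [3.141, -0.071, -0.004]
contact_force: [1.1, -0.7, -1.1]
opening: 0.0168
grip_force: 78.7
```

play_rows:
  series:
    - [0,[-0.08,-0.88,0],[0,0,0.02]]
    - [0,[-0.08,-0.88,0],[0,0,0.02]]
    - [0,[-0.08,-0.88,0],[0,0,0.02]]
    - [0,[-0.09,-0.88,0],[0,0,0.02]]
    - [0,[-0.09,-0.8,0],[0,0,0.02]]
    - [0,[-0.04,-0.4,0],[0,0,0.01]]
    - [0,[0,0,0],[0,0,0]]

```text
t: 43.95
tool_pos: [0.4099, 0.3448, 0.1961]
tool_rot: [3.138, -0.092, -0.003]
contact_force: [-0.0, -0.9, -1.6]
opening: 0.0167
grip_force: 78.8
```

play_rows:
  series:
    - [0,[0,0,0.6],[0,0,0]]
    - [0,[0,0,0.55],[0,0,0]]
    - [0,[0,0,0],[0,0,0]]
    - [0,[0,0,0],[0,0,0]]

```text
t: 44.45
tool_pos: [0.4112, 0.344, 0.141]
tool_rot: [-3.14, 0.096, -0.002]
contact_force: [0.2, -0.1, -1.8]
opening: 0.017
grip_force: 78.7
```

```bash
python3 - <<'E'
from fit import *
d=grab("wrist","w19.png");print(tool()[:3,3]); go([.410,.348,.143],down(-.052)); plan([.531,.3418,.143],-.052,.4,2)
t=grab("top","t8.png"); print(fit_disc(t,(.618,.334)))
E
```

```text
[0.41150223 0.34442679 0.14165497]
shift [-0.03 -0.07 -0.03] turn [-0.01 -0.01 -0.07] rows>= 1
[0, [0.20, -0.01, -0.00], [-0.00, -0.00, -0.01]], [0, [0.40, -0.02, -0.00], [-0.00, -0.00, -0.01]], [0, [0.40, -0.01, -0.00], [-0.00, -0.00, -0.01]], [0, [0.40, -0.01, -0.00], [-0.00, -0.00, -0.01]], [0, [0.40, -0.01, -0.00], [-0.00, -0.00, -0.01]], [0, [0.40, -0.01, -0.00], [-0.00, -0.00, -0.01]], [0, [0.20, -0.01, -0.00], [-0.00, -0.00, -0.01]], 
 n 7
(array([0.61814503, 0.33383595]), np.float64(-43.783207547265434))
```

play_rows:
  series:
    - [0,[-0.02,-0.07,-0.02],[0,0,-0.07]]
    - [0,[0.2,0,0],[0,0,0]]
    - [0,[0.4,0,0],[0,0,0]]
    - [0,[0.4,0,0],[0,0,0]]
    - [0,[0.4,0,0],[0,0,0]]
    - [0,[0.4,0,0],[0,0,0]]
    - [0,[0.4,0,0],[0,0,0]]
    - [0,[0.2,0,0],[0,0,0]]

```text
t: 45.55
tool_pos: [0.5313, 0.3415, 0.1408]
tool_rot: [3.14, -0.081, -0.0]
contact_force: [-0.1, 0.6, -2.2]
opening: 0.017
grip_force: 78.8
```

play_rows:
  series:
    - [0,[0,0,0],[0,0,0]]
    - [0,[0,0,0],[0,0,0]]

```text
t: 45.8
tool_pos: [0.5292, 0.342, 0.1409]
tool_rot: [3.14, -0.079, -0.001]
contact_force: [-0.9, 0.6, -2.0]
opening: 0.0169
grip_force: 78.8
```

```bash
python3 - <<'E'
from fit import *
d=grab("wrist","w20.png"); T=tool(); print(T[:3,3],obs()["contact_force"],np.arctan2(T[1,0],T[0,0])); c,f=fit_disc(d,(.6165,.334)); print(c,f,T[:3,:3].T@(np.r_[c,.1]-T[:3,3]))
E
```

```text
[0.52900225 0.34205763 0.14094201] [-0.61595942 -0.22916995 -1.55002919] -0.05021737720426479
[0.61437846 0.33294098] -35.89308558353692 [0.08574896 0.00481429 0.04089496]
```

play_rows:
  series:
    - [0,[0,0.04,-0.14],[0,0,0]]
    - [0,[0,0,-0.08],[0,0,0]]
    - [0,[0,0,-0.08],[0,0,0]]
    - [0,[0,0,-0.1],[0,0,0]]
    - [0,[0,0,-0.16],[0,0,0]]
    - [0,[0,0,-0.2],[0,0,0]]
    - [0,[0,0,-0.2],[0,0,0]]
    - [0,[0,0,-0.08],[0,0,0]]

```text
t: 46.85
tool_pos: [0.53, 0.3402, 0.1946]
tool_rot: [-3.14, 0.08, -0.003]
contact_force: [0.3, 0.6, -2.0]
opening: 0.0168
grip_force: 78.7
```

play_rows:
  series:
    - [0,[0,0,0],[0,0,0]]
    - [0,[0,0,0],[0,0,0]]

```text
t: 47.1
tool_pos: [0.5292, 0.3399, 0.1926]
tool_rot: [3.14, -0.08, -0.001]
contact_force: [-0.5, -0.5, -2.8]
opening: 0.0168
grip_force: 78.7
```

```bash
python3 chk.py w21.png; python3 - <<'E'
from fit import *
b=np.array([.624,-.1297]); u=np.array([np.cos(.025),-np.sin(.025)]); g=b-.0865*u+[0,.003]; print(g)
plan([*g,.194],-.025,.6,6)
E
```

```text
[0.5291344 0.3398365 0.1924365] cf [-0.   1.  -2.8] yaw -0.0506 op 0.016701196731693214
disc [0.61404016 0.33292843] -26.323304272265617 in lifter [0.08523731 0.00255321]
in dryer -0.021521756500833596 0.5622661429313591
[ 0.53752703 -0.12453773]
[0, [0.01, 0.10, -0.00], [0.00, 0.00, -0.00]], [0, [0.01, 0.19, -0.00], [0.00, 0.00, -0.00]], [0, [0.02, 0.29, -0.00], [0.00, 0.00, -0.01]], [0, [0.03, 0.39, -0.00], [0.00, 0.00, -0.01]], [0, [0.03, 0.48, -0.00], [0.00, 0.00, -0.01]], [0, [0.04, 0.58, -0.00], [0.00, 0.00, -0.01]], [0, [0.04, 0.58, -0.00], [0.00, 0.00, -0.01]], [0, [0.04, 0.58, -0.00], [0.00, 0.00, -0.01]], [0, [0.03, 0.58, -0.00], [0.00, 0.00, -0.01]], [0, [0.03, 0.58, -0.00], [0.00, 0.00, -0.01]], [0, [0.03, 0.58, -0.00], [0.00, 0.00, -0.01]], [0, [0.03, 0.58, -0.00], [0.00, 0.00, -0.01]], [0, [0.03, 0.58, -0.00], [0.00, 0.00, -0.01]], [0, [0.03, 0.58, -0.00], [0.00, 0.00, -0.01]], [0, [0.03, 0.58, -0.00], [0.00, 0.00, -0.01]], [0, [0.03, 0.58, -0.00], [0.00, 0.00, -0.01]], [0, [0.02, 0.48, -0.00], [0.00, 0.00, -0.01]], [0, [0.02, 0.39, -0.00], [0.00, 0.00, -0.01]], [0, [0.01, 0.29, -0.00], [0.00, 0.00, -0.01]], [0, [0.01, 0.19, -0.00], [0.00, 0.00, -0.00]], [0, [0.00, 0.10, -0.00], [0.00, 0.00, -0.00]], 
 n 21
```

play_rows:
  series:
    - [0,[0.01,0.1,0],[0,0,0]]
    - [0,[0.01,0.19,0],[0,0,0]]
    - [0,[0.02,0.29,0],[0,0,-0.01]]
    - [0,[0.03,0.39,0],[0,0,-0.01]]
    - [0,[0.03,0.48,0],[0,0,-0.01]]
    - [0,[0.04,0.58,0],[0,0,-0.01]]
    - [0,[0.04,0.58,0],[0,0,-0.01]]
    - [0,[0.04,0.58,0],[0,0,-0.01]]

```text
t: 48.15
tool_pos: [0.5328, 0.178, 0.1932]
tool_rot: [3.141, -0.067, 0.0]
contact_force: [0.2, 0.3, -3.0]
opening: 0.0168
grip_force: 78.6
```

play_rows:
  series:
    - [0,[0.03,0.58,0],[0,0,-0.01]]
    - [0,[0.03,0.58,0],[0,0,-0.01]]
    - [0,[0.03,0.58,0],[0,0,-0.01]]
    - [0,[0.03,0.58,0],[0,0,-0.01]]
    - [0,[0.03,0.58,0],[0,0,-0.01]]
    - [0,[0.03,0.58,0],[0,0,-0.01]]
    - [0,[0.03,0.58,0],[0,0,-0.01]]
    - [0,[0.03,0.58,0],[0,0,-0.01]]

```text
t: 49.15
tool_pos: [0.5356, -0.0542, 0.1932]
tool_rot: [3.141, -0.05, 0.0]
contact_force: [-0.4, 0.3, -2.8]
opening: 0.0169
grip_force: 78.6
```

play_rows:
  series:
    - [0,[0.02,0.48,0],[0,0,-0.01]]
    - [0,[0.02,0.39,0],[0,0,-0.01]]
    - [0,[0.01,0.29,0],[0,0,-0.01]]
    - [0,[0.01,0.19,0],[0,0,0]]
    - [0,[0,0.1,0],[0,0,0]]
    - [0,[0,0,0],[0,0,0]]
    - [0,[0,0,0],[0,0,0]]

```text
t: 50.02
tool_pos: [0.5372, -0.1242, 0.193]
tool_rot: [-3.141, 0.041, 0.0]
contact_force: [-0.4, -0.0, -3.4]
opening: 0.0166
grip_force: 78.6
```

```bash
python3 chk.py w22.png
```

```text
[ 0.5371807  -0.12418967  0.19306615] cf [-0.9 -0.3 -2.4] yaw -0.0261 op 0.016866232139636405
disc [ 0.62489499 -0.12977557] -32.72103129234134 in lifter [0.08783749 0.0033112 ]
in dryer 0.0008960792187780861 0.09997807534248497
```

play_rows:
  series:
    - [0,[0,0,0.1],[0,0,0]]
    - [0,[0,0,0.2],[0,0,0]]
    - [0,[0,0,0.2],[0,0,0]]
    - [0,[0,0,0.16],[0,0,0]]
    - [0,[0,0,0.08],[0,0,0]]
    - [0,[0,0,0.08],[0,0,0]]
    - [0,[0,0,0.1],[0,0,0]]
    - [0,[0,0,0.1],[0,0,0]]

```text
t: 51.08
tool_pos: [0.5375, -0.1248, 0.1423]
tool_rot: [3.141, -0.042, 0.002]
contact_force: [-0.3, -0.1, -1.4]
opening: 0.0172
grip_force: 78.7
```

play_rows:
  series:
    - [0,[0,0,0],[0,0,0]]
    - [0,[-0.1,0,0],[0,0,0]]
    - [0,[-0.3,0,0],[0,0,0]]
    - [0,[-0.4,0,0],[0,0,0]]
    - [0,[-0.4,0,0],[0,0,0]]
    - [0,[-0.4,0,0],[0,0,0]]
    - [0,[-0.4,0,0],[0,0,0]]
    - [0,[-0.4,0,0],[0,0,0]]

```text
t: 52.08
tool_pos: [0.4158, -0.1213, 0.1421]
tool_rot: [3.141, -0.042, 0.0]
contact_force: [0.5, 0.8, -0.7]
opening: 0.0169
grip_force: 78.7
```

play_rows:
  series:
    - [0,[0,0,0],[0,0,0]]
    - [0,[0,0,-0.4],[0,0,0]]
    - [0,[0,0,-0.7],[0,0,0]]
    - [0,[0,0,0],[0,0,0]]

```text
t: 52.58
tool_pos: [0.4193, -0.1224, 0.2006]
tool_rot: [3.138, -0.042, 0.01]
contact_force: [-0.2, -0.4, -1.7]
opening: 0.017
grip_force: 78.9
```

```bash
python3 chkd.py top t9.png 0 1 2; python3 - <<'E'
from fit import *
plan([.42,.02,.2],-.02,.6,2)
d=grab("scene","s9.png"); cv2.imwrite("pics/s9c.png",cv2.resize(d["color"][120:360,130:450],(800,600)))
E
```

```text
[ 0.41929669 -0.12239234  0.2005721 ] [-0.2 -0.4 -1.7] 0.017032675572831647
0 [-0.0014 -0.1005] -41.2
1 [0.0003 0.0025] -52.7
2 [0.0016 0.1016] -53.1
[0, [-0.00, -0.28, -0.00], [0.00, -0.00, -0.00]], [0, [-0.01, -0.57, -0.01], [0.00, -0.00, -0.01]], [0, [-0.01, -0.57, -0.01], [0.00, -0.00, -0.01]], [0, [-0.01, -0.57, -0.01], [0.00, -0.00, -0.01]], [0, [-0.01, -0.57, -0.01], [0.00, -0.00, -0.01]], [0, [-0.00, -0.28, -0.00], [0.00, -0.00, -0.00]], 
 n 6
```

View pics/s9c.png

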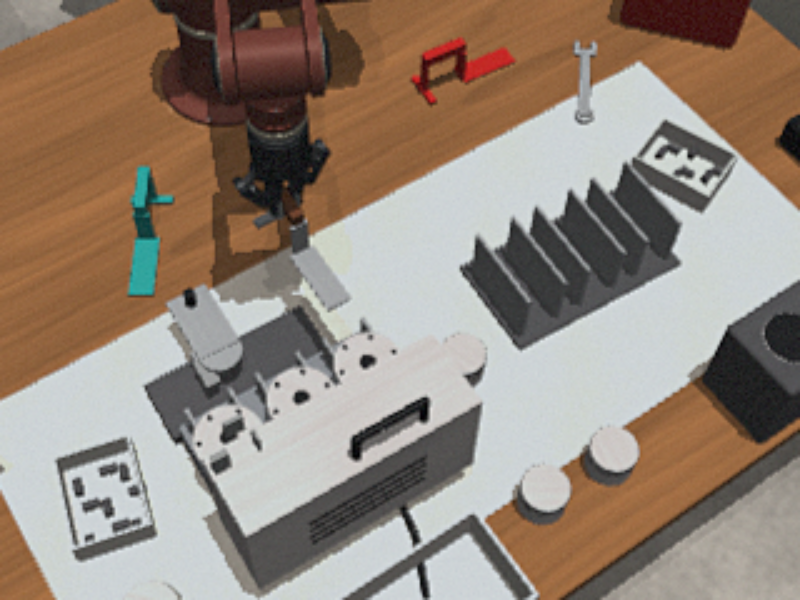

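All three plates lie flat in their bays, at crop (222,425), (300,395) and (368,358), and the rack is empty. Next, set the lifter down.

play_rows:
  series:
    - [0,[0,-0.28,0],[0,0,0]]
    - [0,[0,-0.57,0],[0,0,0]]
    - [0,[0,-0.57,0],[0,0,0]]
    - [0,[0,-0.57,0],[0,0,0]]
    - [0,[0,-0.57,0],[0,0,0]]
    - [0,[0,-0.28,0.4],[0,0,0]]
    - [0,[0,0,0.8],[0,0,0]]
    - [0,[0,0,0.8],[0,0,0]]

```text
t: 53.68
tool_pos: [0.4201, 0.0217, 0.0949]
tool_rot: [-3.141, 0.04, 0.002]
contact_force: [-0.6, -0.3, -2.0]
opening: 0.0169
grip_force: 78.9
```

play_rows:
  series:
    - [0,[0,0,0.6],[0,0,0]]
    - [0,[0,0,0],[0,0,0]]
    - [0,[0,0,0],[0,0,0]]

```text
t: 54.05
tool_pos: [0.4213, 0.0208, 0.0677]
tool_rot: [-3.141, 0.042, -0.001]
contact_force: [0.3, 0.4, -0.3]
opening: 0.0169
grip_force: 78.7
```

```bash
python3 - <<'E'
from h import *
print(tool().round(4),obs()["contact_force"])
go([.42,.02,.0562],down(-.025))
E
```

```text
[[ 9.996e-01 -2.650e-02  7.000e-04  4.213e-01]
 [-2.650e-02 -9.996e-01  1.000e-04  2.080e-02]
 [ 7.000e-04 -1.000e-04 -1.000e+00  6.770e-02]
 [ 0.000e+00  0.000e+00  0.000e+00  1.000e+00]] [ 0.28094735  0.43425822 -0.33522734]
shift [-0.03  0.02  0.23] turn [-0.   -0.   -0.01] rows>= 1
```

play_rows:
  series:
    - [0,[0,0,0.08],[0,0,0]]
    - [0,[0,0,0.08],[0,0,0]]
    - [0,[0,0,0.06],[0,0,0]]
    - [0,[0,0,0.02],[0,0,0]]
    - [0,[0,0,0],[0,0,0]]
    - [0,[0,0,0],[0,0,0]]

```text
t: 54.8
tool_pos: [0.4216, 0.0204, 0.0563]
tool_rot: [3.141, -0.042, 0.001]
contact_force: [-3.2, 0.5, 4.6]
opening: 0.0169
grip_force: 79.7
```

play_rows:
  series:
    - [0.3,[0,0,0],[0,0,0]]
    - [0.5,[0,0,0],[0,0,0]]
    - [0.5,[0,0,0],[0,0,0]]
    - [0.5,[0,0,-0.4],[0,0,0]]
    - [0.5,[0,0,-1],[0,0,0]]
    - [0.5,[0,0,-1],[0,0,0]]
    - [0.4,[0,0,-1],[0,0,-1]]
    - [0.4,[0,0,-1],[0,0,-1]]

```text
t: 55.8
tool_pos: [0.4207, 0.0205, 0.2766]
tool_rot: [3.116, 0.402, 0.001]
contact_force: [1.1, 0.5, 1.1]
opening: 0.0342
grip_force: 0.0
```

play_rows:
  series:
    - [0.4,[0,0,-1],[0,0,-1]]
    - [0.4,[0,0,0],[0,0,-1]]
    - [0.4,[0,0,0],[0,0,-1]]
    - [0.4,[0,0,0],[0,0,-1]]
    - [0.4,[0,0,0],[0,0,-1]]
    - [0.4,[0,0,0],[0,0,-1]]
    - [0.4,[0,0,0],[0,0,-1]]
    - [0.4,[0,0,0],[0,0,-1]]

```text
t: 56.8
tool_pos: [0.421, 0.0205, 0.3249]
tool_rot: [-2.429, -1.992, 0.0]
contact_force: [-0.2, -0.3, 0.2]
opening: 0.034
grip_force: 0.0
```

play_rows:
  series:
    - [0.4,[0,0,0],[0,0,-1]]
    - [0.4,[0,0,0],[0,0,-0.4]]
    - [0.4,[0,0,0],[0,0,0]]

```text
t: 57.18
tool_pos: [0.421, 0.0205, 0.3249]
tool_rot: [-2.229, -2.214, 0.0]
contact_force: [-0.8, -0.0, -0.5]
opening: 0.0345
grip_force: 0.0
```

```bash
python3 - <<'E'
from fit import *
t=grab("top","t10.png"); d=grab("wrist","w23.png")
print(tool().round(3).tolist(),obs()["opening"]); plan([.7712,-.194,.33],np.pi/2-.02,.9,2)
# lifter handle check in top image
for im in (t,d):
    c=im["color"].astype(int); m=(c[...,2]>1.4*c[...,0])&(c[...,2]-c[...,0]>20)
    uv=w2px(im,[.4216,.0204,.08])[0]; k,l,st,ce=cv2.connectedComponentsWithStats(m.astype(np.uint8))
    print(uv,[(st[i].tolist(),ce[i].round(1)) for i in range(1,k) if st[i][4]>15 and np.hypot(*(ce[i]-uv))<40])
E
```

```text
[[0.007, 1.0, -0.0, 0.421], [1.0, -0.007, -0.0, 0.02], [-0.0, -0.0, -1.0, 0.325], [0.0, 0.0, 0.0, 1.0]] 0.03443631314590821
[0, [-0.21, 0.35, -0.01], [-0.00, 0.00, 0.00]], [0, [-0.42, 0.70, -0.01], [-0.00, 0.00, 0.01]], [0, [-0.42, 0.70, -0.01], [-0.00, 0.00, 0.01]], [0, [-0.42, 0.70, -0.01], [-0.00, 0.00, 0.01]], [0, [-0.42, 0.71, -0.01], [-0.00, 0.00, 0.01]], [0, [-0.42, 0.71, -0.01], [-0.00, 0.00, 0.01]], [0, [-0.42, 0.71, -0.01], [-0.00, 0.00, 0.01]], [0, [-0.42, 0.71, -0.01], [-0.00, 0.00, 0.01]], [0, [-0.42, 0.71, -0.01], [-0.00, 0.00, 0.01]], [0, [-0.42, 0.71, -0.01], [-0.00, 0.00, 0.01]], [0, [-0.21, 0.35, -0.01], [-0.00, 0.00, 0.00]], 
 n 11
[274.10886887 224.46429376] []
[283.01170657 174.42882884] []
```

play_rows:
  series:
    - [0.4,[-0.21,0.35,0],[0,0,0]]
    - [0.4,[-0.42,0.7,0],[0,0,0.01]]
    - [0.4,[-0.42,0.7,0],[0,0,0.01]]
    - [0.4,[-0.42,0.7,0],[0,0,0.01]]
    - [0.4,[-0.42,0.71,0],[0,0,0.01]]
    - [0.4,[-0.42,0.71,0],[0,0,0.01]]
    - [0.4,[-0.42,0.71,0],[0,0,0.01]]
    - [0.4,[-0.42,0.71,0],[0,0,0.02]]

```text
t: 58.28
tool_pos: [0.6851, -0.1404, 0.3247]
tool_rot: [-2.241, -2.201, 0.0]
contact_force: [0.4, 0.7, 0.6]
opening: 0.0342
grip_force: 0.0
```

play_rows:
  series:
    - [0.4,[-0.42,0.71,0],[0,0,0.02]]
    - [0.4,[-0.42,0.71,0],[0,0,0.02]]
    - [0.4,[-0.21,0.35,0],[0,0,0]]
    - [0.4,[0,0,0],[0,0,0]]
    - [0.4,[0,0,0],[0,0,0]]

```text
t: 58.9
tool_pos: [0.7711, -0.1934, 0.3249]
tool_rot: [-2.246, -2.196, 0.0]
contact_force: [-0.0, 0.4, -0.2]
opening: 0.0341
grip_force: 0.0
```

```bash
python3 - <<'E'
from fit import *
d=load("w23.png"); c=d["color"].astype(int); uv=w2px(d,[.4216,.0204,.086])[0]
for v in range(150,206,5): print(v,"".join("B" if (c[v,u,2]>1.4*c[v,u,0] and c[v,u,2]-c[v,u,0]>20) else ("d" if c[v,u].sum()<300 else ".") for u in range(220,350,2)))
t=grab("top","t11.png"); e=grab("wrist","w24.png"); print(tool()[:3,3])
# open hood handle: dark bar in the wrist image, sampled along world x at bar height
for y in (-.23,-.195,-.16):
    xs=np.arange(.73,.82,.004); print(y,samp(e,np.c_[xs,np.full(len(xs),y),np.full(len(xs),.267)]).round().astype(int).tolist(), samp(t,np.c_[xs,np.full(len(xs),y),np.full(len(xs),.267)]).round().astype(int).tolist())
go([.7712,-.194,.250],down(np.pi/2-.02))
E
```

```text
150 BBBBBBB..........................................................
155 BBBBBBB..........................................................
160 BBBBBBB..........................................................
165 BBBBBBBB.........................................................
170 BBBBBBB..........................................................
175 BBBBBBBB.........................................................
180 BBBBBBBB.........................................................
185 BBBBBBBB.........................................................
190 BBBBB....d.....................d.................................
195 BBBBBB.........................dd................................
200 BBBBBBd...d....................dd................................
205 BBBBBBBddddd..................dd.d...............................
[ 0.77095688 -0.19319544  0.3256331 ]
-0.23 [64, 64, 26, 23, 57, 130, 132, 173, 217, 19, 27, 19, 216, 213, 220, 221, 191, 25, 18, 61, 62, 33, 52] [86, 87, 86, 87, 87, 90, 90, 81, 71, 98, 100, 103, 99, 92, 93, 94, 92, 96, 103, 50, 18, 14, 19]
-0.195 [113, 115, 115, 113, 114, 110, 115, 110, 115, 49, 26, 17, 127, 133, 169, 221, 221, 221, 216, 97, 77, 185, 91] [94, 95, 94, 92, 94, 91, 91, 90, 88, 119, 77, 59, 89, 86, 85, 87, 87, 97, 102, 105, 111, 118, 64]
-0.16 [119, 120, 120, 117, 120, 117, 119, 116, 118, 118, 26, 50, 64, 218, 216, 222, 221, 220, 175, 103, 77, 193, 116] [79, 79, 76, 77, 76, 76, 72, 68, 65, 60, 77, 75, 50, 71, 81, 83, 87, 93, 100, 105, 115, 123, 123]
shift [-0.02  0.    1.51] turn [ 0.   -0.   -0.02] rows>= 2
```

The bar is under the fingers. The lifter isn't where I set it down, so it may have been knocked. I'll locate it numerically.

```bash
python3 - <<'E'
from fit import *
for n in ("t11.png","w23.png","t9.png","w24.png"):
    d=load(n); c=d["color"].astype(int); b,g,r=c[...,0],c[...,1],c[...,2]; m=((r>1.4*b)&(r-b>20)).astype(np.uint8)
    k,l,st,ce=cv2.connectedComponentsWithStats(m); print(n)
    for i in range(1,k):
        if 25<st[i][4]<4000:
            w=px2w(d,*ce[i],.08)
            if .3<w[0]<.6 and -.15<w[1]<.2: print(st[i].tolist(),w.round(3), c[l==i].mean(0).round())
d=load("w23.png"); 
print(w2px(d,[[.4216,.0204,.086],[.554,.017,.004],[.35,.02,0],[.42,.1,0],[.42,-.05,0]]))
g=cv2.cvtColor(d["color"],cv2.COLOR_BGR2GRAY)
for v in range(120,420,12): print(v,"".join(" .:-=+*#%@"[9-int(x)*9//255] for x in g[v,150:420:4]))
E
```

```text
t11.png
w23.png
t9.png
w24.png
[[283.01501856 175.32827116]
 [372.92786051 167.74017727]
 [233.81571574 165.54336769]
 [281.43396096 109.42325033]
 [282.24159909 211.27806107]]
120 **********+++++++**++:::::::::::..:.:.:::::::.::.:..:::.::::::::...:
132 ++*+***++++++++******:::::::::::::::::::.:.:.::..:::::.::.::::::::::
144 ##**#**+*+*+*+*+***+*:::::.:::.:::::...:::...::..:.:::.:::::::::::::
156 #####################++++++++:..:.:.:.....:..::...:.::..::::::::..::
168 #######++*++++++#####*==++===::...:.:...:.........:.:..::...:.:::.:+
180 ######*+++++++#######*==============:..::-::::::::............::::+#
192 ######+++*+++++#####*+*====++++:-#:--::::::::::::::.....::..:..::::=
204 ######**+++++++######*#*+++=======*:::::::::.......:.....:..:..::.::
216 *###################%%%%%%##%%****#.....:..::..:.::.::.:.:::...:::::
228 ++++++*++++++++++###%%%%%*==....:.:..::..:.:::::::..:::::::::::::::.
240 ++++++++*+++++++++++++:....:.:............::.....:...-##%%%##%######
252 ++++++++*+++++++++++*##%#:.::::....::...:.:@##*..:..:+%%+*########%#
264 +++++++**+++++++*@@%##%@%.::........::.%%%@
[... 201 characters left out ...]
.:...:::..:..*****@@%@%@@@@@@@%@@%%%@@@%%%@
312 %%@@@@@@@@@@@@%%@%@%@@@%.:..::::::::..#****%@%%%@@@%@@@@@@@@%%%%%%@@
324 @@@%@@%%%%@%@@@@@@@@@@@+::.+++++++++++#*****%%%@@@@@@@@%@%%%%%%%%%%@
336 %@%%@@%%%%%%@%@@@%@@@#++:::+++++++++++%%%%##%%@%@@@@@@@@@%%@@%%%%@#+
348 @@%%%@@%%%@@@@@@@@@@@@##=---------------==++*%@@%@@@@@@@%%%%%%%%%@%@
360 @%@@@@%*++@@@@@@@%@@@@@@@@@@@@@@@@@@@@@@@%@@@%@@@@@@@@@@@###%%%@@@@@
372 @@@@*++*+#@@@@@@@@@@@@@@@@@@@@@@@@@@@@@%@@@@@@@@@@@@@%%@@@#%%=:%%%@@
384 @++*+@@@@@@@@@@@@@@@%@@@@@@@@@@@@@@@@@@@@@@@@@@@@@@@@%@@%@@@@@+#-:%@
396 %@@@@%@@@@@@@@@@@@%%@@@@@@@@@@@@@@%@@@@%@@@@%@@@@@@@@@@@@@@@%@@@@@@#
408 @@@@@@@@@%@@@@@%@@@@@@@@@@@@@@@@@@@@@@@%@@@@@@@@@@@@@@@@@@@@@@@@@@@@
```

```bash
python3 - <<'E'
from fit import *
s=grab("scene","s12.png"); t=load("t11.png"); w=load("w23.png")
for n,d in (("w",w),("s",s),("t",t)):
    uv=w2px(d,[.39,-.02,.075])[0].round().astype(int); c=d["color"].astype(int); print(n,uv)
    h,wd=(20,44) if n=="w" else (18,30)
    for v in range(uv[1]-h,uv[1]+h+1,2):
        print("".join(("W" if c[v,u,2]>170 else "B") if (c[v,u,2]>1.4*c[v,u,0] and c[v,u,2]-c[v,u,0]>20) else ("d" if c[v,u].sum()<300 else("g" if c[v,u].sum()<540 else ".")) for u in range(uv[0]-wd,uv[0]+wd,1 if n!="w" else 2)))
E
```

```text
w [258 206]
BBBBBBBBBBBgggggggggggggggggggggggggggggg...
BBBBBBBBddggggggggggggggggggggggggggggggg...
BBBBBBBBggggdgggggggggggggggggg..gdgggggg...
BBBBBBBBggggggggggggggggggggg.....dd........
BBBBBBBBBggggggggggggggggggg....ggdd........
BBBBBBBBBggggdgggggggggggggg....ggdd........
BBBBBBBBBggggdggggggggggggggggggggddg.......
BBBBBBBBBdgggdggggggggggggggggggggddg.......
BBBBBBBBBBggddggggggggggggggggggggg.d.......
BBBBBBBBBBdddddgggggggggggggggggggggd.......
BBBBBBBBBBdddddggggggggggggggggdddddd.......
BBBBBBBBBBdddddgggggggggggddddBBBBBBd.......
BBBBBBBBBdddddgggggggddddBBBBBBBBBBBd.......
BBBBBBBBBddddddddddddBBBBBBBBBBBBBBBB.......
BBBBBBBBdddddBdBddBBBBBBBBBBBBBBBBBBBg......
BBBBBBBBdBdBBBBBBBBBBBBBBBBBBBBBBBBBBg......
BBBBBBBBBBBBBBBBBBBBBBBBBBBBBBBBBBBBB.......
BBBBBBBBBBBBBBBBBBBBBBBBBBBBBBBBBBBBB.......
BBBBBBBBBBBBBBBBBBBBBBBBBBBBBBBBBg..........
BBBBBBBBBBBBBBBBBBBBBBBBBBBBg...............
BBBBBBBBBBBBBBBBBBBBBBBg....................
s [267 206]
BBBBBBBBBBBBBBBdddBBBBBBBBdBBBBBBBBBBBBBBBBBBBBBBBBBBBBdBdBB
BBBBBBBBBBBBBBBBdBdBBBBBBBBBBBBBBBBBBdBBdBBdBBBBBBBBBBdBdddd
BBBBBBBBB
[... 1498 characters left out ...]
BBBBBBBBBBBBBBBBBBBBBBBBBBBBB
............................gBBBBBBBBBBBBBBBBBBBBBBBBBBBBBBB
...........................gBBBBBBBBBBBBBBBBBBBBBBBBBBBBBBBB
...........................BBBBBBBBBBBBBBBBBBBBBBBBBBBBBBBBB
..........................dBBBBBBBBBBBBBBBBBBBBBBBBBBBBBBBBB
.........................gBBBBBBBBBBBBBBBBBBBBBBBBBBBBBBBBBB
........................gBBBBBBBBBBBBBBBBBBBBBBBBBBBBBBBBBBB
........................BBBBBBBBBBBBBBBBBBBBBBBBBBBBBBBBBBBB
WWWWWWWWWggggggggggggggdBBBBBBBBBBBBBBBBBBBBBBBBBBBBBBBBBBBB
WWWWBWWBBBBBBBBBBBBBBBddBBBBBBBBBBBBBBBBBBBBBBBBBBBBBBBBBBBB
BBBBBBBBBBBBBBBBBBBBBggggggBBBBBBBBBBBBBBBBBBBBBBBBBBBBBBBBB
BBBBBBBBBBBBBBBBBBBBBBBdgggggggBBBBBBBBBBBBBBBBBBBBBBBBBBBBB
```

The lifter shows upright near (.39,-.03), shifted a few cm and clear of everything. I'll shut the hood now and re-check the lifter afterwards.

play_rows:
  series:
    - [0.4,[0,0,0.5],[0,0,0]]
    - [0.4,[0,0,0.6],[0,0,0]]
    - [0.4,[0,0,0.42],[0,0,0]]
    - [0.05,[0,0,0],[0,0,0]]
    - [0.05,[0,0,0],[0,0,0]]
    - [0.05,[0,0,0],[0,0,0]]
  force: 40

```text
t: 59.8
tool_pos: [0.7709, -0.1934, 0.248]
tool_rot: [-2.245, -2.194, 0.001]
contact_force: [-0.9, 1.1, -7.9]
opening: 0.0106
grip_force: 38.9
```

```bash
python3 - <<'E'
from h import *
p=obs(); print(p["tool_pos"],p["opening"],p["grip_force"],p["contact_force"])
hx,hz=.7005,.052; x,z=p["tool_pos"][0]-hx,p["tool_pos"][2]+.0185-hz; r=np.hypot(.21,.073);a=np.arctan2(.073,.21)
th0=np.arctan2(z,-x)-a; print("theta",th0,"r",np.hypot(x,z),r)
th=np.r_[np.arange(th0,.1,-.085),.06,.03,0.]
P=np.c_[-r*np.cos(a+th),r*np.sin(a+th)]; D=np.diff(P,axis=0)/.05
print(len(D)," ".join("(%.2f,%.2f)"%(e[0],-e[1]) for e in D))
E
```

```text
[ 0.77092215 -0.19344152  0.24803397] 0.010552400717122818 38.885090947151184 [-0.91224801  1.06155469 -7.8579812 ]
theta 1.5534185943476682 r 0.2257966011379223 0.22232633672149593
20 (-0.36,-0.10) (-0.37,-0.07) (-0.38,-0.04) (-0.38,-0.01) (-0.38,0.02) (-0.37,0.06) (-0.37,0.09) (-0.36,0.12) (-0.35,0.15) (-0.33,0.18) (-0.32,0.21) (-0.30,0.23) (-0.28,0.26) (-0.25,0.28) (-0.23,0.30) (-0.20,0.32) (-0.18,0.33) (-0.09,0.20) (-0.05,0.12) (-0.05,0.13)
```

play_rows:
  series:
    - [0.05,[0,-0.2,-0.05],[0,0,0]]
    - [0.05,[0,-0.36,-0.08],[0,0,0]]
    - [0.05,[0,-0.37,-0.06],[0,0,0]]
    - [0.05,[0,-0.38,-0.03],[0,0,0]]
    - [0.05,[0,-0.38,0],[0,0,0]]
    - [0.05,[0,-0.38,0.04],[0,0,0]]
    - [0.05,[0,-0.37,0.07],[0,0,0]]
    - [0.05,[0,-0.36,0.1],[0,0,0]]

```text
t: 60.8
tool_pos: [0.6331, -0.1885, 0.2523]
tool_rot: [2.242, 2.195, 0.013]
contact_force: [7.2, 7.6, -4.3]
opening: 0.0103
grip_force: 38.8
```

play_rows:
  series:
    - [0.05,[0,-0.36,0.14],[0,0,0]]
    - [0.05,[0,-0.34,0.17],[0,0,0]]
    - [0.05,[0,-0.32,0.2],[0,0,0]]
    - [0.05,[0,-0.31,0.22],[0,0,0]]
    - [0.05,[0,-0.29,0.25],[0,0,0]]
    - [0.05,[0,-0.27,0.27],[0,0,0]]

```text
t: 61.55
tool_pos: [0.5386, -0.1862, 0.1922]
tool_rot: [2.243, 2.195, 0.013]
contact_force: [-0.2, 11.6, 5.3]
opening: 0.0105
grip_force: 40.8
```

```bash
python3 - <<'E'
from h import *
p=obs(); print(p["tool_pos"],p["contact_force"],p["opening"])
hx,hz=.7005,.052; x,z=p["tool_pos"][0]-hx,p["tool_pos"][2]+.0185-hz; r=np.hypot(.21,.073);a=np.arctan2(.073,.21)
th0=np.arctan2(z,-x)-a; print("theta",th0,"r",np.hypot(x,z),r)
n=int(np.ceil(th0/.07)); th=np.linspace(th0,0,n+1)
P=np.c_[-r*np.cos(a+th),r*np.sin(a+th)]; D=np.diff(P,axis=0)/.05
print(len(D)," ".join("(%.2f,%.2f)"%(e[0],-e[1]) for e in D))
E
```

```text
[ 0.53860073 -0.1862169   0.1922322 ] [-0.21149094 11.63921556  5.27438277] 0.01053156191225093
theta 0.44096876237600025 r 0.22673174356874828 0.22232633672149593
7 (-0.19,0.21) (-0.18,0.22) (-0.16,0.23) (-0.15,0.24) (-0.13,0.25) (-0.12,0.25) (-0.10,0.26)
```

play_rows:
  series:
    - [0.05,[-0.03,-0.19,0.21],[0,0,0]]
    - [0.05,[-0.03,-0.18,0.22],[0,0,0]]
    - [0.05,[-0.02,-0.16,0.23],[0,0,0]]
    - [0.05,[0,-0.15,0.24],[0,0,0]]
    - [0.05,[0,-0.13,0.25],[0,0,0]]
    - [0.05,[0,-0.12,0.25],[0,0,0]]
    - [0.05,[0,-0.09,0.22],[0,0,0]]
    - [0.05,[0,0,0],[0,0,0]]

```text
t: 62.55
tool_pos: [0.4904, -0.1904, 0.1121]
tool_rot: [2.24, 2.19, 0.015]
contact_force: [5.3, 11.1, 6.1]
opening: 0.0103
grip_force: 41.6
```

play_rows:
  series:
    - [0.05,[0,-0.01,0.08],[0,0,0]]
    - [0.05,[0,0,0.04],[0,0,0]]
    - [0.05,[0,0,0],[0,0,0]]

```text
t: 62.92
tool_pos: [0.4905, -0.1908, 0.1117]
tool_rot: [2.241, 2.191, 0.014]
contact_force: [-8.0, 16.9, 33.1]
opening: 0.0103
grip_force: 44.7
```

play_rows:
  series:
    - [0.4,[0,0,-0.04],[0,0,0]]
    - [0.4,[0,0,0],[0,0,0]]
    - [0.4,[0,0,-0.5],[0,0,0]]
    - [0.4,[0,0,-0.5],[0,0,0]]
    - [0,[0,0,0],[0,0,0]]
    - [0,[0,0,0],[0,0,0]]
    - [0,[0,0,0.2],[0,0,0]]
    - [0,[0,0,0.15],[0,0,0]]

```text
t: 63.92
tool_pos: [0.4845, -0.1908, 0.1324]
tool_rot: [-2.244, -2.194, 0.001]
contact_force: [-0.7, -0.8, 0.1]
opening: -0.0002
grip_force: 0.0
```

play_rows:
  series:
    - [0,[0,0,0.1],[0,0,0]]
    - [0,[0,0,0.05],[0,0,0]]
    - [0,[0,0,0],[0,0,0]]

```text
t: 64.3
tool_pos: [0.4849, -0.191, 0.1304]
tool_rot: [-2.244, -2.194, 0.002]
contact_force: [-11.8, 5.5, 22.0]
opening: -0.0001
grip_force: 10.9
```

The hood is fully shut: the bar top meets the fingers at z ≈ 0.131. Now the latch.

play_rows:
  series:
    - [0,[0,0,-0.7],[0,0,0]]
    - [0.5,[0,0,-0.7],[0,0,0]]
    - [0.5,[-0.4,-0.5,0],[0,0,0]]
    - [0.5,[-0.4,-0.5,0],[0,0,0]]
    - [0.5,[-0.4,-0.5,0],[0,0,0]]
    - [0.5,[-0.38,-0.42,0],[0,0,0]]
    - [0.5,[0,0,0],[0,0,0]]
    - [0.5,[0,0,0],[0,0,0]]

```text
t: 65.3
tool_pos: [0.3879, -0.2677, 0.1966]
tool_rot: [-2.246, -2.196, -0.001]
contact_force: [-0.2, -0.9, -0.1]
opening: 0.043
grip_force: 0.0
```

```bash
python3 - <<'E'
from h import *
d=grab("wrist","w25.png"); print(tool()[:3,3],obs()["opening"]); g=cv2.cvtColor(d["color"],cv2.COLOR_BGR2GRAY)
uv=w2px(d,[.388,-.271,.101])[0]; print(uv); u0,v0=uv.round().astype(int)
m=(g<45).astype(np.uint8); 
for v in range(v0-24,v0+25,3): print("".join("#" if g[v,u]<45 else "." for u in range(u0-30,u0+31,2)))
go([.388,-.271,.079],down(np.pi/2-.02))
E
```

```text
[ 0.38805024 -0.26762741  0.1967287 ] 0.04292619115368222
[282.59285699 213.70370671]
...............................
...............................
.....................##........
...................######......
..................########.....
..................#########....
..................#########....
..................#########....
..................#########....
...................########....
....................#####......
...............................
...............................
...............................
...............................
...............................
...............................
shift [-0.07  0.    2.35] turn [-0.   -0.   -0.01] rows>= 3
```

play_rows:
  series:
    - [0.5,[0,0.18,0.5],[0,0,0]]
    - [0.5,[0,0,0.9],[0,0,0]]
    - [0.5,[0,0,0.93],[0,0,0]]
    - [0.1,[0,0,0],[0,0,0]]
    - [0.1,[0,0,0],[0,0,0]]
    - [0.1,[0,0,0],[0,0,0]]
  force: 25

```text
t: 66.1
tool_pos: [0.3993, -0.2675, 0.0805]
tool_rot: [2.243, 2.193, 0.008]
contact_force: [13.5, -0.6, -19.3]
opening: 0.0145
grip_force: 25.8
```

```bash
python3 - <<'E'
from h import *
p=obs(); print(p["tool_pos"],p["opening"],p["grip_force"],p["contact_force"]); T=tool()
k=p["tool_pos"][:2]; e=np.array([.4748,-.3588]); 
# pivot: 85 mm from both knob positions
m=(k+e)/2; h=np.linalg.norm(e-k)/2; n=np.array([-(e-k)[1],(e-k)[0]])/(2*h); piv=m+n*np.sqrt(max(0,.085**2-h*h)); print("pivot",piv)
a0=np.arctan2(*(k-piv)[::-1])%(2*np.pi); a1=np.arctan2(*(e-piv)[::-1])%(2*np.pi); print(a0,a1)
A=np.linspace(a0,a1+.03,9); P=piv+.085*np.c_[np.cos(A),np.sin(A)]; D=np.diff(P,axis=0)/.05
L=np.c_[D,np.zeros(8)]@T[:3,:3]; print(L[:,:2].round(2).tolist())
E
```

```text
[ 0.39929418 -0.2674821   0.08046156] 0.014517978127626925 25.792102217674255 [ 13.51181488  -0.58302869 -19.30227832]
pivot [ 0.48402018 -0.27430155]
3.0612775273932553 4.603702447263999
[[-0.33, 0.01], [-0.32, 0.08], [-0.3, 0.14], [-0.27, 0.2], [-0.23, 0.25], [-0.17, 0.28], [-0.11, 0.31], [-0.05, 0.33]]
```

play_rows:
  series:
    - [0.1,[-0.33,0.01,0.02],[0,0,0]]
    - [0.1,[-0.32,0.08,0],[0,0,0]]
    - [0.1,[-0.3,0.14,0],[0,0,0]]
    - [0.1,[-0.27,0.2,0],[0,0,0]]
    - [0.1,[-0.23,0.25,0],[0,0,0]]
    - [0.1,[-0.17,0.28,0],[0,0,0]]
    - [0.1,[-0.11,0.31,0],[0,0,0]]
    - [0.1,[-0.05,0.33,0],[0,0,0]]

```text
t: 67.1
tool_pos: [0.4754, -0.3582, 0.0807]
tool_rot: [-2.244, -2.197, -0.0]
contact_force: [-2.0, 3.1, -3.2]
opening: 0.0149
grip_force: 26.7
```

play_rows:
  series:
    - [0.1,[0,0,0],[0,0,0]]
    - [0.1,[0,0,0],[0,0,0]]

```text
t: 67.35
tool_pos: [0.4755, -0.3586, 0.0806]
tool_rot: [2.246, 2.195, 0.003]
contact_force: [2.1, 4.7, -3.0]
opening: 0.015
grip_force: 26.8
```

play_rows:
  series:
    - [0.4,[0,0,0],[0,0,0]]
    - [0.4,[0,0,0],[0,0,0]]
    - [0.4,[0,0,-0.4],[0,0,0]]
    - [0.4,[0,0,-1],[0,0,0]]
    - [0.4,[0,0,-1],[0,0,0]]
    - [0.4,[0,0,-1],[0,0,0]]
    - [0.4,[0,0,-1],[0,0,0]]
    - [0.4,[0.5,-0.2,-1],[0,0,0]]

```text
t: 68.35
tool_pos: [0.465, -0.3351, 0.3539]
tool_rot: [2.245, 2.19, -0.001]
contact_force: [0.6, -0.0, -0.0]
opening: 0.0345
grip_force: 0.0
```

play_rows:
  series:
    - [0.4,[1,0,0],[0,0,0]]
    - [0.4,[1,0,0],[0,0,0]]
    - [0.4,[1,0,0],[0,0,0]]
    - [0.4,[1,0,0],[0,0,0]]
    - [0.4,[0,0,0],[0,0,0]]
    - [0.4,[0,0,0],[0,0,0]]

```text
t: 69.1
tool_pos: [0.4699, -0.1346, 0.3514]
tool_rot: [2.244, 2.193, 0.001]
contact_force: [0.4, 0.8, 0.5]
opening: 0.034
grip_force: 0.0
```

```bash
python3 - <<'E'
from fit import *
d=grab("wrist","w26.png"); t=grab("top","t12.png"); s=grab("scene","s13.png"); print(tool()[:3,3],obs()["contact_force"].round(1))
uv=w2px(d,[.39,-.03,.086])[0].round().astype(int); print(uv); c=d["color"].astype(int)
for v in range(max(0,uv[1]-50),min(419,uv[1]+50),4):
    print(v,"".join("B" if (c[v,u,2]>1.4*c[v,u,0] and c[v,u,2]-c[v,u,0]>20) else ("d" if c[v,u].sum()<300 else("g" if c[v,u].sum()<560 else ".")) for u in range(uv[0]-60,min(559,uv[0]+110),3)))
for z in (.071,):
  print("knob top px pred t",w2px(t,[.475,-.3588,.101]), "s",w2px(s,[.475,-.3588,.101]))
E
```

```text
[ 0.46970957 -0.13516187  0.35006393] [ 0.2 -0.4  0.3]
[216  91]
41 BBBBBBBBBBBBBBB..........................................
45 BBBBBBBBBBBBBBB..........................................
49 BBBBBBBBBBBBBBB..........................................
53 BBBBBBBBBBBBBBB..........................................
57 BBBBBBBBBBBBBBB..........................................
61 BBBBBBBBBBBBBBB..........................................
65 BBBBBBBBBBBBBBB..........................................
69 BBBBBBBBBBBBBBB..........................................
73 BBBBBBBBBBBBBBB..........................................
77 BBBBBBBBBBBBBBBg.........................................
81 BBBBBBBBBBBBBBBg.........................................
85 BBBBBBBBBBBBBBB.g........gBBBdd..........................
89 BBBBBBBBBBBBBB..g...gdBBBBBBBBdg.........................
93 BBBBBBBBBBBBBB.gdBBBBBBBBBBBBBdd.........................
97 BBBBBBBBBBBBBBBBBBBBBBBBBBBBBd.d.........................
101 BBBBBBBBBBBBBBBBBBBBBBBBdggggggdg........................
105 BBBBBBBBBBBBBBBBBBBdggggggg.....g........................
109 BBBBBBBBBBBBBBBddggggg...................................
113 BBBBBBBBBBBBBBBB..g......................................
117 BBBBBBBBBBBBBBBB.........................................
121 BBBBBBBBBBBBBBBB........................................g
125 BBBBBBBBBBBBBBBB...g.................................gggg
129 BBBBBBBBBBBBBBBB.....................................gggg
133 BBBBBBBBBBBBBBBB.....................................gggg
137 BBBBBBBBBBBBBBBBggg..................................gggg
knob top px pred t [[389.84013513 210.13618481]] s [[192.81614027 266.26496292]]
```

```bash
python3 - <<'E'
from fit import *
from scipy.optimize import least_squares
a,b=load("w23.png"),load("w26.png")
pa,pb=np.array([286,212.]),np.array([244,91.])
r=least_squares(lambda P:np.r_[w2px(a,P)[0]-pa,w2px(b,P)[0]-pb],[.42,-.02,.08]); print("front end of handle",r.x.round(3),r.fun.round(1))
def bm(d):
    c=d["color"].astype(int); return (c[...,2]>1.4*c[...,0])&(c[...,2]-c[...,0]>20)
best=None
ms=[bm(a),bm(b)]
# mask away wood: left of mat edge
ms[0][:,:236]=0; ms[1][:,:205]=0
def f(p):
    s=0
    for d,m,u0 in ((a,ms[0],236),(b,ms[1],205)):
        h=hull_mask(d,tf(p,np.array(HB)+[0,0,p[3]])); h[:,:u0]=0
        roi=np.zeros_like(h); y,x=np.where(h); 
        if len(x)==0: return 0
        mm=m.copy(); q=w2px(d,[[.40,-.03,.08]])[0].astype(int); mm[:max(0,q[1]-45)]=0; mm[q[1]+45:]=0; mm[:,q[0]+80:]=0
        s+=(mm&h).sum()/(mm|h).sum()
    return -s/2
o=differential_evolution(f,[(.35,.44),(-.07,.03),(-.3,.6),(-.05,.03)],seed=1,popsize=20,maxiter=60); print(o.x.round(3),o.fun)
# latch knob / handle check in wrist
for P in ([.4755,-.3586,.101],[.49,-.19,.131]):
    uv=w2px(b,P)[0]; print(uv, b["color"][int(uv[1])-4:int(uv[1])+5:4,int(uv[0])-4:int(uv[0])+5:4].sum(-1).tolist() if uv[1]<415 else "out")
t=load("t12.png"); uv=w2px(t,[.4755,-.3586,.101])[0].round().astype(int); print(t["color"][uv[1]-4:uv[1]+5,uv[0]-4:uv[0]+5].sum(-1).tolist())
E
```

```text
front end of handle [ 0.424 -0.031  0.069] [-0.5  0.2  0.5 -0.2]
[ 0.386 -0.038  0.191 -0.009] -0.7874098124098123
[289.29836539 324.9396635 ] [[78, 90, 82], [178, 137, 144], [673, 429, 670]]
[300.04556487 223.78916411] [[114, 150, 106], [119, 166, 102], [93, 157, 93]]
[[586, 583, 594, 597, 586, 583, 569, 581, 609], [614, 630, 608, 527, 562, 611, 587, 589, 616], [586, 390, 291, 256, 266, 470, 612, 599, 622], [288, 108, 152, 188, 108, 271, 508, 601, 621], [0, 74, 214, 210, 142, 153, 431, 616, 628], [0, 27, 140, 216, 115, 276, 515, 610, 632], [50, 1, 0, 92, 406, 603, 587, 604, 629], [472, 267, 465, 605, 595, 600, 585, 607, 629], [594, 582, 591, 606, 591, 580, 578, 599, 624]]
```

The lifter is standing, the knob is back over the hood, the hood is shut, and the arm is clear of everything. I'll hand in.

```bash
python3 -c "
from station import ctrl; print(ctrl.finish_job())"
```

```text
the job is handed in; nothing more can be done
None
```

The job is handed in, though the judge gave no verdict: all three plates went into their own dryer bays within about 3 mm of the middle (last measured before closing), the hood is shut and the latch is back over it, and the lifter stands on the bench a few centimetres from where I set it down.

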